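# Go / no-go check of a spindle journal in a snap gauge

## Task

Check the spindle that waits in the single cradle: keeping it level and square to the snap gauge, lower the plain journal at its end into the gauge from above, through the upper go gap and on until the narrower no-go gap below stops it; prove the stop with a light steady push of about 6 N for half a second, never forcing the gauge (15 N at most). Then lift it out and lay it gently in the free notch of the two-place rack, without shifting the already checked spindle that lies there.

Things in the scene. Friction and masses are not known exactly. Their poses are not given: they have to be found in the camera images.
- spindle_mid (a point): Steel spindle to be checked, turned along its own y axis, 90 mm long, 0.19 kg. This point is on the axis, mid-way along the thick middle (22 mm dia, 36 mm long): grasp there, across the axis. On the +y side of the middle is the plain journal (16 mm dia, 30 mm long), on the -y side a coarse thread (16 mm dia, 24 mm long). It starts level, its journal towards the robot's left.
- spindle_journal (a point): Centre of the plain journal of the spindle to be checked: on the axis, 33 mm from spindle_mid along the spindle's +y. This is the part to be gauged. The spindle can swivel between the fingers when its journal is pushed upon: grip firmly and push lightly, so that it stays level.
- cradle: Fixed single-place cradle in which the spindle waits: sole 68 x 80 mm, 8 mm thick, two black rails (along x, 8 mm thick, 32 mm either side of the middle) with one 90 degree V notch each. Origin under its centre, on the desk. The ends of the spindle lie in the notches, along the cradle's y, axis 41.3 mm above the desk; the thick middle hangs free between the rails.
- gauge_stand: Fixed snap gauge on its stand: base 100 x 108 x 14 mm, a post, and on it a green C-frame open at the top (80 mm wide, 16 mm thick along y). Origin on the desk, straight below the middle of the gap; x runs across the gap, y along the axis of a shaft in it, which may stick out to either side. The post is clamped at a height that differs by up to 16 mm from time to time: see gauge_gap.
- gauge_gap (a point): Point of the fixed stand in the middle of the gap, 100 mm above the desk; it does not follow the height setting. Go gap 17.2 mm wide, 10 mm high, bevelled mouth above it; no-go gap 13 mm, below. Set at mid-height: a 16 mm journal stops with its axis 100 mm above the desk, go gap 116 to 126 mm, mouth to 130, frame top 136. All of this is up to 8 mm higher or lower, as it was last set: feel for the stop.
- rack: Fixed two-place rack like the cradle, sole 152 x 80 mm: V notches at x = -42 mm (nearer the robot, free) and x = +42 mm (holds the checked spindle), spindles along the rack's y. Origin under its centre, on the desk.
- rack_v0 (a point): Free notch of the rack: where spindle_mid belongs, 41.3 mm above the desk, spindle axis along the rack's y (journal to either side).
- checked_spindle_mid (a point): Middle of a second spindle of the same make, already checked, lying loose in the other notch of the rack (84 mm from the free one). Leave it alone.
Mind the look-alikes: they are no part of the job. What is shaped like the part that bears spindle_mid but red or turquoise is not meant.

How it is judged:
On the way, in this order (a step that is already met when the one before it is completed fails the run):
1. the journal has gone down into the go gap (z of spindle_journal in the frame of gauge_stand below 0.119 m and horizontal distance between spindle_journal and gauge_stand below 0.012 m), for 0.05 s.
2. below the go gap, the no-go gap stops it under a light steady push (z of spindle_journal in the frame of gauge_stand below 0.1105 m and horizontal distance between spindle_journal and gauge_stand below 0.012 m and contact force between spindle and gauge_stand above 3 N), for 0.3 s.
At the end, for the whole second after the job is handed in: The spindle just gauged lies released and at rest in the free notch of the rack: its middle within 9 mm of rack_v0 and within 3 mm of its height, its axis within 0.06 rad of the rack's y axis (distance between spindle_mid and rack_v0 below 0.009 m and z of spindle_mid in the frame of rack_v0 between -0.003 and 0.003 m and angle between the y axis of spindle_mid and the y axis of rack, either way round below 0.06 rad and linear speed of spindle below 0.02 m/s); the robot touches nothing.
It fails at once if the gauge was forced: over 15 N between spindle and gauge (contact force between spindle and gauge_stand above 15 N).
It fails at once if the spindle was tilted or skewed in the gauge by more than 0.07 rad (4 degrees) (z of spindle_journal in the frame of gauge_stand below 0.125 m and horizontal distance between spindle_journal and gauge_stand below 0.02 m and angle between the y axis of spindle_mid and the y axis of gauge_stand, either way round above 0.07 rad).
It fails at once if the spindle was dropped or slammed into the rack: faster than 0.35 m/s within 25 mm of its seat (distance between spindle_mid and rack_v0 below 0.025 m and linear speed of spindle above 0.35 m/s).
It fails at once if the checked spindle was shifted by more than 10 mm (distance of checked_spindle_mid from where it was at the start of the episode above 0.01 m).
It also fails if it takes over 61 s, if anything falls off the work surface, if the arm or the gripper's body presses on something with over 40 N, if the wrist force passes 120 N, or if a joint passes its speed limit or range.

## Robot

A 6-joint arm with a two-finger parallel gripper is mounted at the origin on a cart in front of the work surface, level with it; the furniture and walls round the work are solid. World frame = base frame: x ahead of the robot, y to its left, z up, the work surface at z = 0. Lengths are in m, angles in rad, forces in N, time in s.
With the tool pointing down it reaches from about 0.3 to 0.875 m from the base axis. Payload 6.4 kg.
Tool frame: the origin (TCP) lies between the finger pads; the fingertips stand 25 mm ahead of it and the grasp point (between the pads) lies 6 mm ahead of it; y points along the fingers, x is the direction in which the jaws open and shut, and the axes are right-handed (so a half turn about y gives the same grasp; the last joint's range is limited). The gripper opens to 85 mm and grips with 20 to 120 N. Pads are 22 mm wide; open, the fingers measure 114 mm over their backs; the gripper's body (76 mm by 85 mm) begins 54 mm behind the grasp point. The pads swing forward as they close: fully open they stand 13 mm farther back than shut.
Start: joints at [-1.377, 0.181, 1.607, -0, 1.354, -0.206], TCP at [0.224, -0.53, 0.256] pointing down, gripper open.
Joint ranges: [-2.99, 2.99], [-0.89, 2.07], [0.3, 2.58], [-1.14, 4.28], [0, 2.63], [-3.12, 3.12]. Speed limits (rad/s): [2.57, 2.57, 3.01, 3.14, 3.14, 3.14].

## Interface

Orientations are given as a unit quaternion [w, x, y, z].
In Python, from bench import ctrl, vision, ticket, find_in, regions_of, pinpoint gives the robot as it stands.
- The arm moves only by the tool apply_moves, never from a script. Its argument "increments" is a list of rows, each an object of numbers: "x", "y", "z": the shift along the tool's x, y, z in cm; "ax", "ay", "az": the turn, a rotation vector about the tool's x, y, z in rad; "grip": the closure, from 0 (fully open) to 1 (shut). A call has 1 to 12 rows; each row is the pose to reach, as a shift and turn from the pose measured when the call began, along the tool's axes at that moment; what a row does not reach only later rows make up. A row lasts 1/8 s, in which the tool goes at most 62.5 mm and 10.7 degrees, less where a joint would pass 70% of its speed; a pose out of reach is approached as far as the arm can. A call with a gripper value outside its range is refused whole. The fingers move at their own pace and stop on an object; the grip force is fixed at half the most. Time passes only in rows, so rows that repeat a pose let the fingers close. It gives the time, the measured TCP pose, the force and the opening at its end, in the units of the state.
- ctrl.get_obs(): the state, without advancing time (a new reading comes with each control period).
- vision.camera(name): name is "side" or "top"; returns the picture (400x640x3 uint8, red, green, blue); there is no depth.
- vision.camera_params(name): a dict with "intrinsics" (3x3 intrinsics, pixels), "k1" (the pictures are not rectified: a ray, as slopes to the right and down, at radius r is drawn at 1 + k1 r^2 times it, then the intrinsics apply), "R" (3x3) and "t" (3): a world point X has camera coordinates R X + t. Camera axes: x right, y down, z forward; pixel columns grow to the right and rows downward; lengths in m; the calibration is good to about 2 mm. A picture is of the moment at which its call begins. camera_params takes no time and is no camera call.
- ticket.hand_in(): hands the job in, once; it reports no verdict.
Trained networks look in the newest picture that a camera, given by its name, has taken for a name from the list of things; names that differ only in an ending like _2 or _b are one class to them, and where a whole thing is asked for, a point or a joint stands for the part that bears it (a point fixed in the world has none). Each returns a list of dicts, best first, with "p" (0 to 1); they miss things now and then, are a little off and sometimes report something else, mostly with a low value. They report only what shows in the picture. A call takes as long as a camera call. They do not tell look-alikes from the thing itself.
- find_in(camera, query): "rect" ([centre column, centre row, width, height] in pixels, round what is visible of it).
- regions_of(camera, query): "mask" (400x640 bool, what is visible of it) and "rect" ([centre column, centre row, width, height] in pixels, round what is visible of it).
- pinpoint(camera, query): "xy" ([column, row] in pixels: a listed point, or the origin of a listed thing).
The state is a dict: "time_s": time; "q": joint angles; "dq": joint speeds; "joint_efforts": joint torques, N m; "eef_pos": TCP position; "eef_rot": TCP orientation; "wrist_force": force on the tool from outside, world axes, zero at the start; "torque": the same for the moment, N m; "opening": opening from 0.0 (shut) to 1.0 (fully open).
Only numpy, scipy, OpenCV 4.12 (cv2) and the standard library are available. Lean on these libraries where they do the work, as an engineer would, in place of code of your own. Each camera call takes 0.05 s, during which the arm holds its last target.

## Working session

There is one attempt and no reset: what is moved stays moved. The work goes in short steps, Python scripts to look and compute and a tool call to move; the robot and the scene stay as the last step left them, time stands still between calls to the robot, and variables do not carry over. Pictures are saved under pics/ and viewed, and the job is handed in when it is done.

Besides the shell and the picture viewer there is one more tool, called after ">>>" in YAML: its name, and indented under it one key for each argument. apply_moves: Moves the arm, as the interface text tells. Its arguments: {"type":"object","properties":{"increments":{"type":"array","items":{"type":"object","properties":{"x":{"type":"number"},"y":{"type":"number"},"z":{"type":"number"},"ax":{"type":"number"},"ay":{"type":"number"},"az":{"type":"number"},"grip":{"type":"number"}}}}},"required":["increments"]}

```bash
ls; mkdir -p pics; cat > h.py <<'E'
import numpy as np, cv2, json
from bench import ctrl, vision, ticket, find_in, regions_of, pinpoint
def ray(cam,uv):
    p=vision.camera_params(cam);K=np.array(p["intrinsics"]);k1=p["k1"]
    d=np.array([(uv[0]-K[0,2])/K[0,0],(uv[1]-K[1,2])/K[1,1]])
    u=cv2.undistortPoints(np.array([[uv]],float),K,np.array([k1,0,0,0.])).ravel()
    R=np.array(p["R"]);t=np.array(p["t"])
    return -R.T@t, R.T@np.array([u[0],u[1],1])
def atz(cam,uv,z):
    c,d=ray(cam,uv);return c+d*(z-c[2])/d[2]
def proj(cam,X):
    p=vision.camera_params(cam);K=np.array(p["intrinsics"])
    R=np.array(p["R"]);t=np.array(p["t"])
    return cv2.projectPoints(np.array(X,float).reshape(-1,1,3),cv2.Rodrigues(R)[0],t,K,np.array([p["k1"],0,0,0.]))[0].reshape(-1,2)
def tri(ruv):
    A=np.zeros((3,3));b=np.zeros(3)
    for cam,uv in ruv:
        c,d=ray(cam,uv);d=d/np.linalg.norm(d);P=np.eye(3)-np.outer(d,d);A+=P;b+=P@c
    return np.linalg.solve(A,b)
def snap(cam,name):
    im=vision.camera(cam);cv2.imwrite(f"pics/{name}.png",im[:,:,::-1]);return im
E
python3 - <<'E'
from h import *
np.set_printoptions(precision=4,suppress=True)
for c in("side","top"):
    snap(c,c+"0")
    print(c,ray(c,(320,200)))
    for q in("spindle_mid","spindle_journal","cradle","gauge_stand","gauge_gap","rack","rack_v0","checked_spindle_mid"):
        r=pinpoint(c,q);print(q,[(np.round(a["xy"],1).tolist(),round(a["p"],2)) for a in r[:4]])
print(ctrl.get_obs())
E
```

```text
pics
side (array([-0.1073,  0.9452,  0.5756]), array([ 0.5426, -0.7484, -0.3815]))
spindle_mid [([368.1, 195.6], 0.68), ([351.7, 284.2], 0.5), ([292.6, 185.5], 0.46), ([378.9, 203.9], 0.41)]
spindle_journal [([347.6, 275.7], 0.82), ([417.2, 227.5], 0.72), ([375.0, 195.6], 0.52), ([288.8, 191.4], 0.5)]
cradle [([376.1, 213.0], 0.78)]
gauge_stand [([328.3, 239.4], 0.66)]
gauge_gap [([329.7, 206.7], 0.7)]
rack [([285.9, 265.0], 0.68)]
rack_v0 [([298.1, 257.6], 0.84)]
checked_spindle_mid [([270.5, 250.1], 0.62)]
top (array([ 0.5152, -0.0016,  1.287 ]), array([ 0.0644, -0.017 , -0.9978]))
spindle_mid [([387.7, 285.0], 0.77), ([425.8, 205.1], 0.75), ([235.6, 304.2], 0.61), ([391.3, 241.4], 0.58)]
spindle_journal [([237.7, 290.5], 0.77), ([433.7, 215.1], 0.74), ([375.4, 110.7], 0.7), ([378.4, 244.2], 0.68)]
cradle [([390.5, 241.3], 0.86)]
gauge_stand [([296.2, 227.1], 0.89), ([296.5, 226.0], 0.55)]
gauge_gap [([298.1, 226.6], 0.55)]
rack [([219.6, 233.9], 0.73)]
rack_v0 []
checked_spindle_mid [([221.6, 218.9], 0.69)]
{'time_s': 0.9, 'q': array([-1.3773,  0.1808,  1.607 ,  0.    ,  1.3538, -0.2063]), 'dq': array([ 0.0004,  0.0003,  0.0005,  0.0026,  0.0009, -0.0001]), 'joint_efforts': array([ -0.0012, -44.4843, -35.1686,  -0.0004,   0.0007,   0.    ]), 'eef_pos': array([ 0.2238, -0.5297,  0.2563]), 'eef_rot': array([-0.5893,  0.5893, -0.3907,  0.3908]), 'wrist_force': array([-0.3862, -0.1721,  0.4306]), 'torque': array([ 0.0148,  0.0282, -0.0434]), 'opening': 1.0004728435117107}
```

View pics/side0.png

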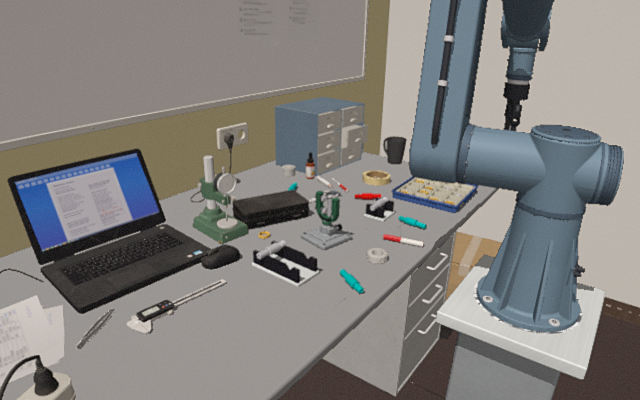

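View pics/top0.png

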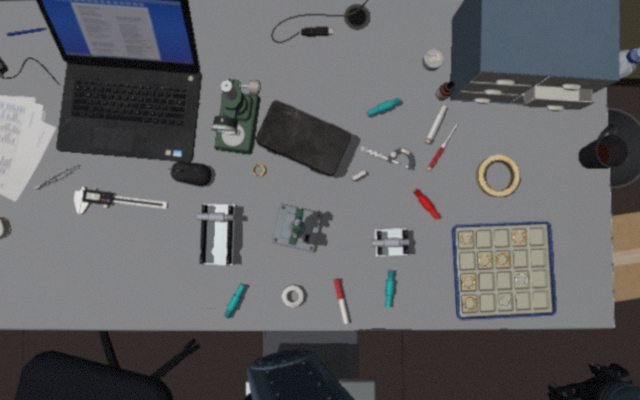

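```bash
python3 - <<'E'
import cv2
a=cv2.imread('pics/top0.png')[170:310,180:450];cv2.imwrite('pics/top0z.png',cv2.resize(a,None,fx=2.9,fy=2.9,interpolation=cv2.INTER_CUBIC))
a=cv2.imread('pics/side0.png')[160:310,220:450];cv2.imwrite('pics/side0z.png',cv2.resize(a,None,fx=3.4,fy=3.4,interpolation=cv2.INTER_CUBIC))
E
```

```text
(no output)
```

View pics/top0z.png

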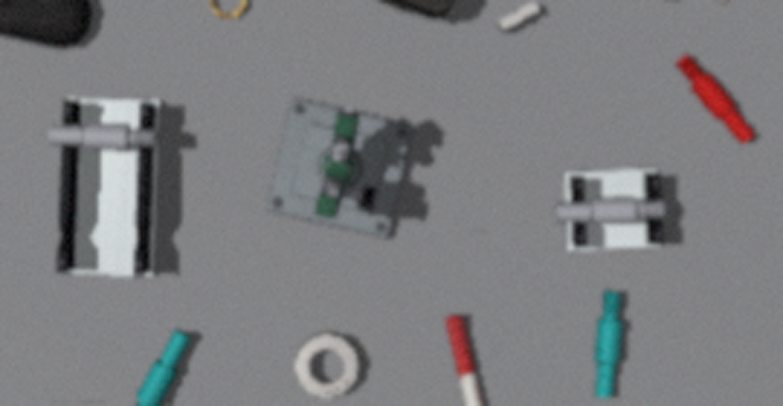

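View pics/side0z.png

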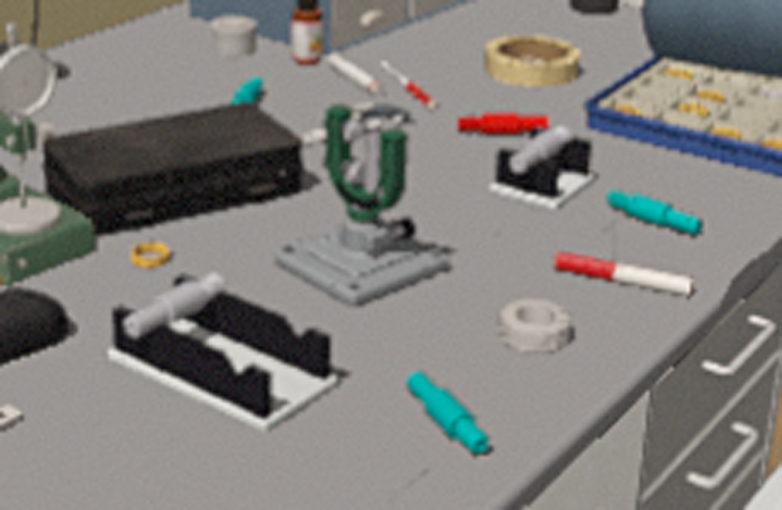

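```bash
python3 - <<'E'
from h import *
np.set_printoptions(precision=4,suppress=True)
for c in("top","side"):
  print(vision.camera_params(c))
  vision.camera(c)
  for q in("gauge_stand","rack","cradle","spindle_mid","checked_spindle_mid"):
    for i,a in enumerate(regions_of(c,q)[:5]):
        m=a["mask"].astype(np.uint8);r=cv2.minAreaRect(np.argwhere(m)[:,::-1].astype(np.float32))
        print(c,q,round(a["p"],2),np.round(a["rect"],1),m.sum(),np.round(r[0],1),np.round(r[1],1),round(r[2],1))
        np.save(f"m_{c}_{q}_{i}.npy",a["mask"])
for n,z,uv in [("cradle",0,(390.5,241.3)),("spmid",.0413,(391.3,241.4)),("gauge",0,(296.2,227.1)),("rack",0,(219.6,233.9)),("chk",.0413,(221.6,218.9))]:
    print(n,atz("top",uv,z))
for n,a,b in [("cradle",(376.1,213),(390.5,241.3)),("sp",(378.9,203.9),(391.3,241.4)),("gauge",(328.3,239.4),(296.2,227.1)),("rack",(285.9,265),(219.6,233.9)),("gap",(329.7,206.7),(298.1,226.6))]:
    print(n,tri([("side",a),("top",b)]))
print(atz("side",(298.1,257.6),.0413))
E
```

```text
{'intrinsics': array([[514.1452,   0.    , 315.2813],
       [  0.    , 514.1452, 200.9523],
       [  0.    ,   0.    ,   1.    ]]), 'k1': -0.046846067129672805, 'R': array([[ 0.0015, -1.    ,  0.008 ],
       [-0.998 , -0.002 , -0.0625],
       [ 0.0625, -0.0079, -0.998 ]]), 't': array([-0.0126,  0.5946,  1.2523])}
top gauge_stand 0.84 [299.2 228.1  50.8  48.2] 1704 [296.8 226.7] [43.3 40.6] 11.3
top rack 0.83 [219.1 235.2  36.5  62.4] 1822 [217.1 233.7] [34.1 61.5] 2.2
top cradle 0.9 [391.8 243.1  36.7  28.5] 774 [391.5 241.5] [29. 35.] 90.0
top spindle_mid 0.81 [425.1 202.4  24.9  31.1] 240 [426.1 202.9] [35.6  8.3] 50.2
top spindle_mid 0.66 [390.4 240.5  38.6  10.8] 287 [390.5 241.5] [ 9. 37.] 90.0
top spindle_mid 0.66 [388.  290.9  11.4  34.1] 262 [389.7 288.5] [ 8.9 35.5] 5.7
top spindle_mid 0.58 [234.4 300.6  17.6  30.5] 282 [234.8 300.7] [ 9.8 37. ] 32.0
top checked_spindle_mid 0.83 [216.4 215.6  39.1   8.2] 275 [215.5 216. ] [ 8. 37.] 90.0
{'intrinsics': array([[449.1631,   0.    , 319.04  ],
       [  0.    , 449.1631, 202.9297],
       [  0.    ,   0.    ,   1.    ]]), 'k
[... 463 characters left out ...]
[377.3 202.7] [ 6.8 18. ] 60.3
side spindle_mid 0.54 [351.9 282.1  23.2  23.4] 241 [351.  280.5] [30.4  9.2] 45.0
side spindle_mid 0.49 [413.7 221.1  29.   16. ] 183 [411.4 221.3] [28.8  7.3] 18.4
side checked_spindle_mid 0.51 [272.3 249.1  31.   16.5] 248 [271.2 248.9] [ 9.8 31.8] 63.4
side checked_spindle_mid 0.39 [327.1 221.   51.9  61.2] 1421 [331.4 223.3] [50.1 54. ] 20.6
cradle [ 0.495  -0.2001  0.    ]
spmid [ 0.4954 -0.1957  0.0413]
gauge [0.5302 0.0358 0.    ]
rack [0.5129 0.2272 0.    ]
chk [0.5492 0.2155 0.0413]
cradle [ 0.4985 -0.1969  0.0075]
sp [ 0.4953 -0.1961  0.0394]
gauge [ 0.527   0.0337 -0.0003]
rack [0.513  0.2252 0.0116]
gap [0.5283 0.0273 0.096 ]
[0.4799 0.219  0.0413]
```

```bash
cat > fit.py <<'E'
from h import *
from scipy.optimize import minimize
from scipy.ndimage import map_coordinates
np.set_printoptions(precision=4,suppress=True)
IM={c:cv2.imread(f'pics/{c}0.png') for c in("top","side")}
def gradof(im):
    g=cv2.GaussianBlur(im.astype(np.float32),(0,0),0.8)
    gx=cv2.Sobel(g,cv2.CV_32F,1,0)/8;gy=cv2.Sobel(g,cv2.CV_32F,0,1)/8
    return gx,gy
G={c:gradof(IM[c]) for c in IM}
def T(p,P):
    x,y,a=p;c,s=np.cos(a),np.sin(a);P=np.asarray(P,float)
    return np.c_[x+c*P[:,0]-s*P[:,1],y+s*P[:,0]+c*P[:,1],P[:,2]]
def seg(a,b,n=60):
    t=np.linspace(0.03,.97,n)[:,None];return np.array(a)*(1-t)+np.array(b)*t
def rect(hx,hy,z):
    c=[(-hx,-hy,z),(hx,-hy,z),(hx,hy,z),(-hx,hy,z)]
    return [(c[i],c[(i+1)%4]) for i in range(4)]
def score(cam,p,edges,cap=25):
    s=0
    for a,b in edges:
        uv=proj(cam,T(p,seg(a,b)));d=uv[-1]-uv[0];d/=np.linalg.norm(d);n=(-d[1],d[0])
        gx=np.stack([map_coordinates(G[cam][0][:,:,k],[uv[:,1],uv[:,0]],order=1) for k in range(3)])
        gy=np.stack([map_coordinates(G[cam][1][:,:,k],[uv[:,1],uv[:,0]],order=1) for k in range(3)])
        s+=np.minimum(np.abs(gx*n[0]+gy*n[1]).mean(0),cap).mean()
    return s/len(edges)
def fit(cam,p0,edges,dx=.008,da=.12):
    best=None
    for a in np.linspace(p0[2]-da,p0[2]+da,9):
        for x in np.arange(p0[0]-dx,p0[0]+dx+1e-6,.002):
            for y in np.arange(p0[1]-dx,p0[1]+dx+1e-6,.002):
                s=score(cam,(x,y,a),edges)
                if best is None or s>best[0]:best=(s,(x,y,a))
    r=minimize(lambda q:-score(cam,(q[0]/100,q[1]/100,q[2]/10),edges),[best[1][0]*100,best[1][1]*100,best[1][2]*10],method="Nelder-Mead",options=dict(initial_simplex=None,xatol=1e-3,fatol=1e-4))
    q=r.x;return (q[0]/100,q[1]/100,q[2]/10),-r.fun
def overlay(cam,items,box,f,name):
    x0,y0,x1,y1=box
    a=cv2.resize(IM[cam][y0:y1,x0:x1],None,fx=f,fy=f,interpolation=cv2.INTER_CUBIC)
    for p,edges,col in items:
        for e in edges:
            uv=proj(cam,T(p,seg(*e)));uv=((uv+.5-[x0,y0])*f-.5)
            cv2.polylines(a,[np.round(uv).astype(np.int32)],False,col,1)
    cv2.imwrite(f'pics/{name}.png',a)
E
cat > f1.py <<'E'
from fit import *
J={"gauge":((.528,.034,-.23),rect(.05,.054,.014)),"rack":((.513,.226,0),rect(.076,.04,.008)),"cradle":((.496,-.199,0),rect(.034,.04,.008))}
out={}
for n,(p0,e) in J.items():
    for c in("top","side"):
        p,s=fit(c,p0,e);out[n,c]=p;print(n,c,np.array(p),s)
import pickle;pickle.dump(out,open('f1.pkl','wb'))
overlay("top",[(out[n,"top"],J[n][1],(0,0,255)) for n in J],(190,190,420,270),3.4,"ov_top")
overlay("side",[(out[n,"side"],J[n][1],(0,0,255)) for n in J]+[(out[n,"top"],J[n][1],(0,255,255)) for n in J],(240,170,410,290),4.6,"ov_side")
E
python3 f1.py
```

```text
Traceback (most recent call last):
  File "f1.py", line 6, in <module>
    p,s=fit(c,p0,e);out[n,c]=p;print(n,c,np.array(p),s)
        ~~~^^^^^^^^
  File "fit.py", line 34, in fit
    r=minimize(lambda q:-score(cam,(q[0]/100,q[1]/100,q[2]/10),edges),[best[1][0]*100,best[1][1]*100,best[1][2]*10],method="Nelder-Mead",options=dict(initial_simplex=None,xatol=1e-3,fatol=1e-4))
  File "fit.py", line 34, in <lambda>
    r=minimize(lambda q:-score(cam,(q[0]/100,q[1]/100,q[2]/10),edges),[best[1][0]*100,best[1][1]*100,best[1][2]*10],method="Nelder-Mead",options=dict(initial_simplex=None,xatol=1e-3,fatol=1e-4))
                         ~~~~~^^^^^^^^^^^^^^^^^^^^^^^^^^^^^^^^^^^^^^^
  File "fit.py", line 22, in score
    uv=proj(cam,T(p,seg(a,b)));d=uv[-1]-uv[0];d/=np.linalg.norm(d);n=(-d[1],d[0])
  File "h.py", line 12, in proj
    p=vision.camera_params(cam);K=np.array(p["intrinsics"])
ValueError: time passes only in moves, steps and waits
```

```bash
python3 - <<'E'
from bench import vision
import pickle
pickle.dump({c:vision.camera_params(c) for c in("top","side")},open('cp.pkl','wb'))
E
sed -i 's/vision.camera_params(cam)/CP[cam]/; s/^import numpy.*/&, pickle\nCP=pickle.load(open("cp.pkl","rb"))/' h.py; python3 f1.py
```

```text
gauge top [ 0.5304  0.0281 -0.2352] 5.82471246545152
gauge side [ 0.5297  0.0378 -0.1992] 10.610109614761303
rack top [ 0.512   0.2352 -0.0287] 16.740160814060022
rack side [ 0.5133  0.2344 -0.    ] 20.3274996496863
cradle top [ 0.4956 -0.2046  0.0438] 13.803093213557027
cradle side [ 0.496  -0.2062 -0.1286] 17.541909586635043
```

View pics/ov_top.png

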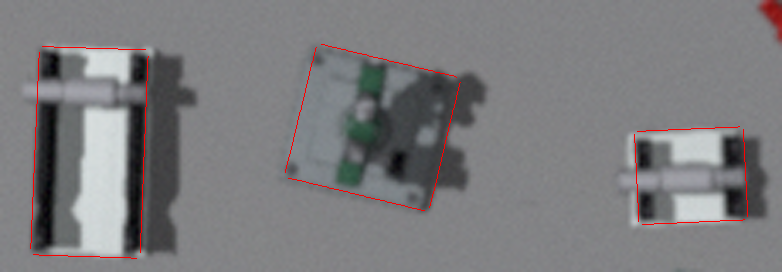

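View pics/ov_side.png

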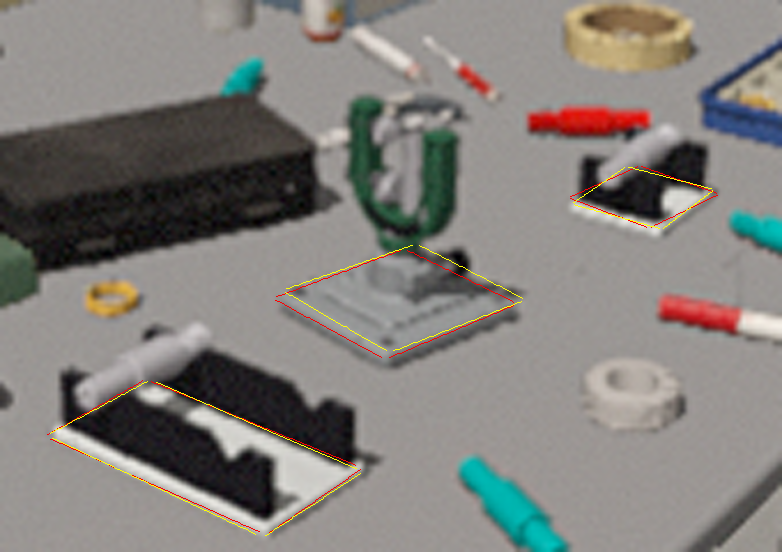

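```bash
cat > f2.py <<'E'
from fit import *
def jfit(p0,edges):
    # per-camera xy offsets free (calibration), shared yaw
    def f(q):
        a=q[0]/10
        return -(score("top",(q[1]/100,q[2]/100,a),edges["top"])+score("side",(q[3]/100,q[4]/100,a),edges["side"]))+ .5*(((q[1]-q[3])/.15)**2+((q[2]-q[4])/.15)**2)
    best=None
    for a in np.linspace(p0[2]-.1,p0[2]+.1,11):
      for dx in(-.3,0,.3):
        for dy in (-.3,0,.3):
          r=minimize(f,[a*10,p0[0]*100+dx,p0[1]*100+dy,p0[0]*100+dx,p0[1]*100+dy],method="Powell",options=dict(xtol=1e-3,ftol=1e-4,maxiter=6))
          if best is None or r.fun<best.fun:best=r
    q=best.x;return q[0]/10,(q[1]/100,q[2]/100,q[0]/10),(q[3]/100,q[4]/100,q[0]/10),best.fun
R=lambda hx,hy,z:rect(hx,hy,z)
def both(e):return {"top":e,"side":e}
cr=rect(.034,.04,.008);rk=rect(.076,.04,.008);ga=rect(.05,.054,.014)
# rect order: edges: 0:y=-hy, 1:x=+hx, 2:y=+hy, 3:x=-hx
J={"gauge":((.529,.033,-.22),{"top":ga,"side":ga+[((-.05,.054,0),(.05,.054,0)),((-.05,-.054,0),(-.05,.054,0))]}),
   "rack":((.513,.231,0),{"top":[rk[1],rk[3],rk[2]],"side":[rk[2],rk[3],((-.076,.04,0),(.076,.04,0)),((-.076,-.04,0),(-.076,.04,0))]}),
   "cradle":((.496,-.20,0),{"top":[cr[1],cr[3],cr[2]],"side":[cr[2],cr[3],((-.034,.04,0),(.034,.04,0)),((-.034,-.04,0),(-.034,.04,0))]})}
out={}
for n,(p0,e) in J.items():
    a,pt,ps,s=jfit(p0,e);out[n]=(pt,ps);print(n,np.array(pt),np.array(ps),s)
pickle.dump(out,open('f2.pkl','wb'))
overlay("top",[(out[n][0],J[n][1]["top"],(0,0,255)) for n in J],(190,190,420,270),3.4,"ov_top2")
overlay("side",[(out[n][1],J[n][1]["side"],(0,0,255)) for n in J],(240,170,410,290),4.6,"ov_side2")
E
python3 f2.py
```

```text
gauge [ 0.5304  0.0288 -0.2279] [ 0.5305  0.0292 -0.2279] -16.67814802165064
rack [ 0.5129  0.2181 -0.0276] [ 0.5129  0.2178 -0.0276] -35.63482639671988
cradle [ 0.4965 -0.2059  0.04  ] [ 0.4987 -0.206   0.04  ] -30.95687119354169
```

View pics/ov_top2.png

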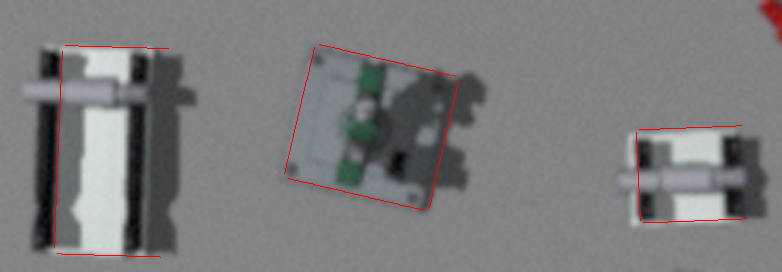

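View pics/ov_side2.png

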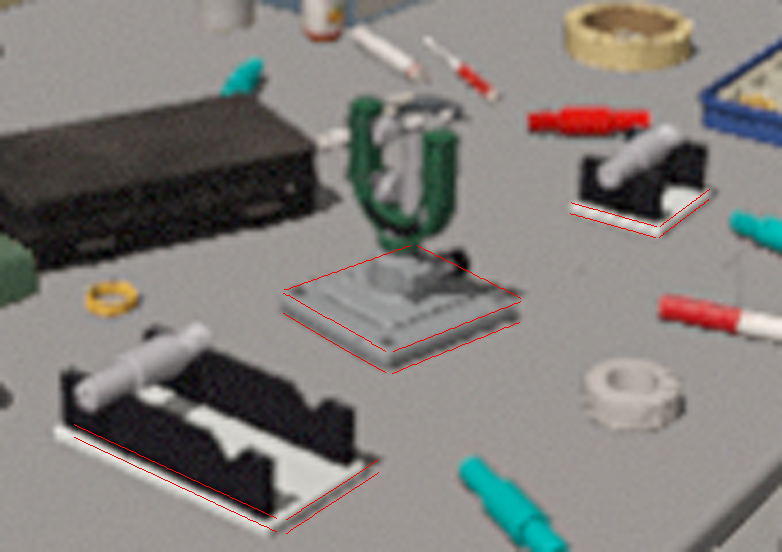

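```bash
cat > f3.py <<'E'
from fit import *
def es(hx,hy,h):
    return [((-hx,hy,h),(hx,hy,h)),((-hx,hy,0),(hx,hy,0)),((-hx,-hy,h),(-hx,hy,h)),((-hx,-hy,0),(-hx,hy,0))]
for n,x0,y0,a0,hx in(("rack",.513,.229,-.014,.076),("cradle",.496,-.202,.0,.034)):
    e=es(hx,.04,.008);res=[]
    for a in np.arange(a0-.05,a0+.051,.01):
        for y in np.arange(y0-.012,y0+.0121,.001):
            for x in np.arange(x0-.006,x0+.0061,.001):
                ss=score("side",(x,y,a),e,cap=40)
                st=score("top",(x,y,a),[((hx,-.04,.008),(hx,.04,.008)),((-hx,-.04,.008),(-hx,.04,.008))],cap=40)
                res.append((ss+.7*st,ss,st,x,y,a))
    res.sort(key=lambda r:-r[0])
    print(n)
    for r in res[:8]:print(np.array(r))
    p=res[0][3:]
    overlay("side",[(p,e,(0,0,255))],(240,170,410,290),4.6,"ov_s3"+n)
    overlay("top",[(p,rect(hx,.04,.008),(0,0,255)),(p,rect(hx,.04,0),(0,255,255))],(190,190,420,270),3.4,"ov_t3"+n)
m=np.load('m_top_checked_spindle_mid_0.npy');
for f in('m_top_checked_spindle_mid_0','m_top_spindle_mid_1'):
    m=np.load(f+'.npy');q=np.argwhere(m)[:,::-1].astype(np.float32)
    mu=q.mean(0);v=np.linalg.svd(q-mu,full_matrices=False)[2][0]
    e=[atz("top",mu+v*k,.0413+.004) for k in(-15,0,15)];print(f,mu,e[1],np.degrees(np.arctan2(*(e[2]-e[0])[:2][::1])))
E
python3 f3.py; cd pics; python3 -c "
import cv2
for c in 'st':
  a=[cv2.imread(f'ov_{c}3{n}.png') for n in('rack','cradle')]
  cv2.imwrite(f'o{c}.png',cv2.resize(cv2.vconcat(a),(0,0),fx=1 if c=='t' else .54,fy=1 if c=='t' else .54))"
```

```text
rack
[32.5133 23.1031 13.4431  0.513   0.217  -0.024 ]
[32.4811 23.2434 13.1968  0.513   0.217  -0.034 ]
[32.2267 22.7194 13.5817  0.512   0.217  -0.034 ]
[32.1807 22.683  13.5683  0.513   0.217  -0.014 ]
[32.0692 22.8274 13.2026  0.513   0.218  -0.034 ]
[32.0463 22.5116 13.6209  0.512   0.217  -0.044 ]
[32.0239 22.5567 13.5245  0.512   0.217  -0.024 ]
[31.9743 22.4163 13.6543  0.512   0.218  -0.044 ]
cradle
[28.3355 17.9164 14.8844  0.495  -0.207  -0.05  ]
[28.334  17.7245 15.1564  0.494  -0.208  -0.05  ]
[28.328  17.9847 14.7761  0.495  -0.208  -0.05  ]
[28.2803 17.6431 15.196   0.494  -0.207  -0.05  ]
[28.2191 17.8388 14.829   0.495  -0.207  -0.04  ]
[28.2105 17.8942 14.7376  0.495  -0.208  -0.04  ]
[28.1762 17.6766 14.9994  0.494  -0.208  -0.04  ]
[28.1453 17.6094 15.0513  0.494  -0.207  -0.04  ]
m_top_checked_spindle_mid_0 [215.0691 215.92  ] [0.5563 0.2307 0.0453] -179.37850491967293
m_top_spindle_mid_1 [390.9512 241.7909] [ 0.4946 -0.1942  0.0453] -2.1435742290219677
```

View pics/ot.png

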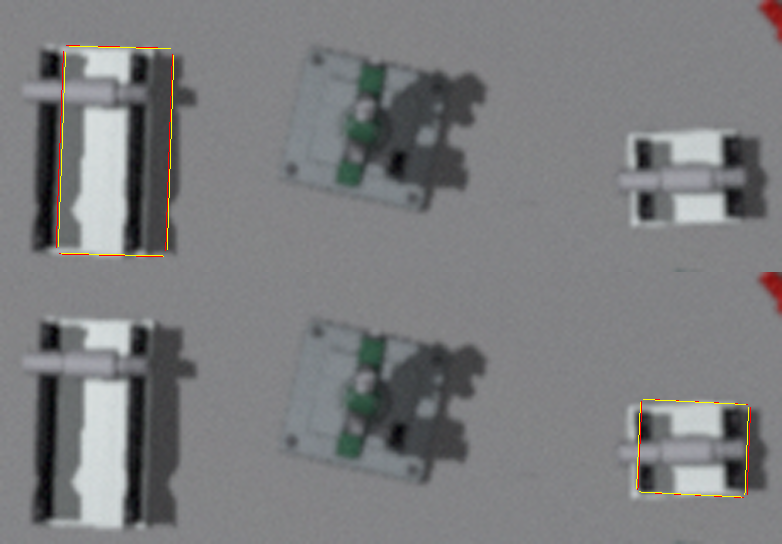

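View pics/ov_s3rack.png

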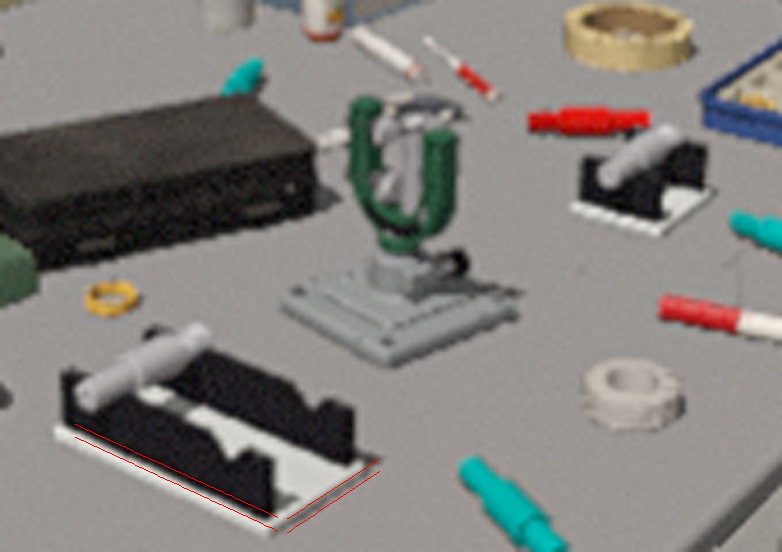

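View pics/ov_s3cradle.png

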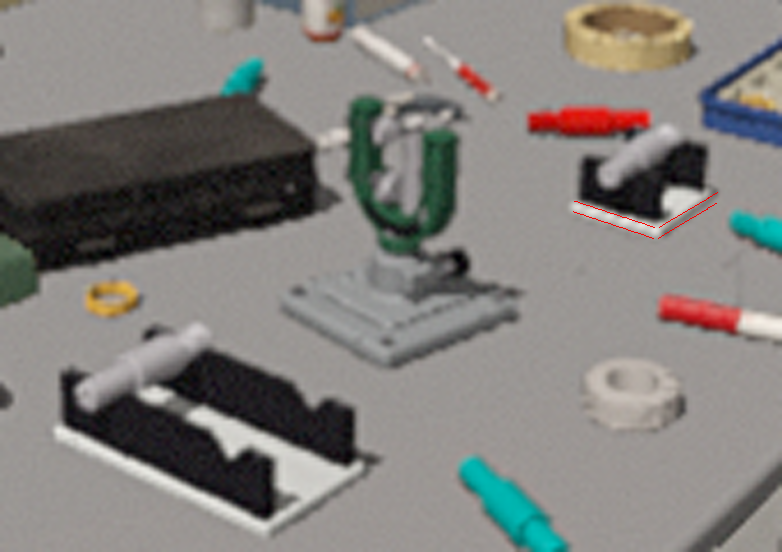

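```bash
python3 - <<'E'
from h import *
np.set_printoptions(precision=4,suppress=True)
S=lambda u,v:(240+u/4.6-.4,170+v/4.6-.4)
Tt=lambda u,v:(190+u/3.4-.35,190+v/3.4-.35)
for n,u in [("L(-? far,+y)",(60,425)),("front(-x,+y)",(270,520)),("R(-x,-y)",(365,464))]: print("rack side",n,atz("side",S(*u),.008))
for n,u in [("TL",(42,47)),("BL",(32,255)),("TR",(155,48)),("BR",(144,258))]: print("rack top",n,atz("top",Tt(*u),.008))
for n,u in [("L",(572,205)),("front",(660,232)),("R",(716,190))]: print("cr side",n,atz("side",S(*u),.008))
for n,u in [("TL",(629,132)),("BL",(632,226)),("TR",(741,131))]: print("cr top",n,atz("top",Tt(*u),.008))
E
cd pics; python3 -c "
import cv2
a=cv2.imread('top0.png')
cv2.imwrite('tz1.png',cv2.resize(a[195:275,190:250],None,fx=7,fy=7,interpolation=cv2.INTER_CUBIC))
cv2.imwrite('tz2.png',cv2.resize(a[222:262,365:419],None,fx=12,fy=12,interpolation=cv2.INTER_CUBIC))
"
```

```text
rack side L(-? far,+y) [0.5907 0.2609 0.008 ]
rack side front(-x,+y) [0.4438 0.263  0.008 ]
rack side R(-x,-y) [0.4383 0.1908 0.008 ]
rack top TL [0.5885 0.2707 0.008 ]
rack top BL [0.4367 0.2759 0.008 ]
rack top TR [0.5879 0.1877 0.008 ]
rack top BR [0.4348 0.1942 0.008 ]
cr side L [ 0.5261 -0.1617  0.008 ]
cr side front [ 0.4583 -0.161   0.008 ]
cr side R [ 0.4616 -0.2458  0.008 ]
cr top TL [ 0.527  -0.1596  0.008 ]
cr top BL [ 0.4585 -0.1614  0.008 ]
cr top TR [ 0.5278 -0.2419  0.008 ]
```

View pics/tz1.png

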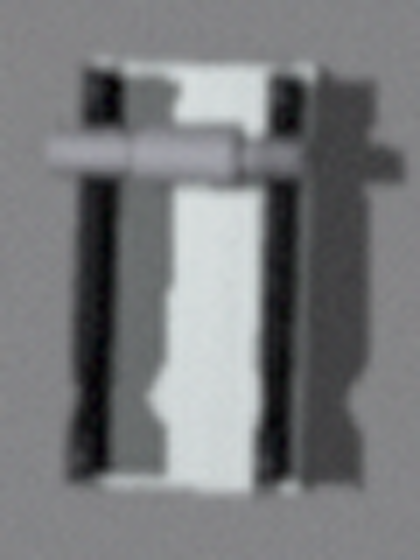

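View pics/tz2.png

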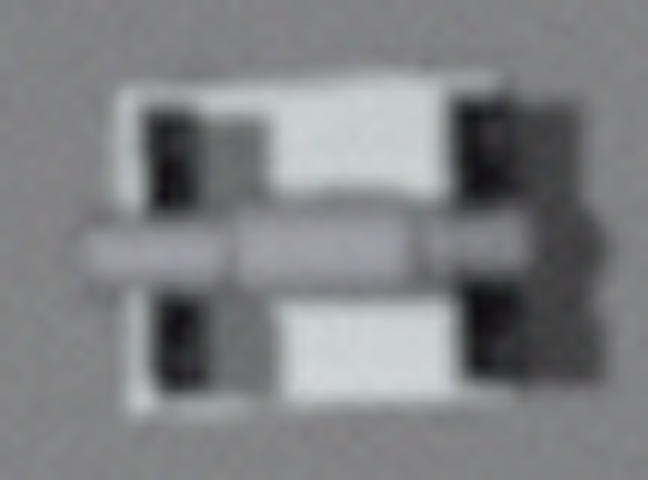

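```bash
python3 - <<'E'
from h import *
np.set_printoptions(precision=4,suppress=True)
Z=lambda u,v:(190+u/7-.43,195+v/7-.43)
for n,u,z in [("railL left r300",(80,300),.045),("railR left r300",(265,300),.045),("railL left r130",(84,105),.045),("railR left r105",(271,105),.045),("L r480",(69,475),.045),("R",(257,475),.045),("TR sole",(320,68),.008),("BR sole",(300,490),.008),
 ("sp left end",(45,152),.0413),("thick l",(131,155),.0413),("thick r",(240,157),.0413),("sp r",(303,157),.0413),("TLsole",(88,66),.008),("BL",(70,483),.008)]: print(n,atz("top",Z(*u),z))
Z=lambda u,v:(365+u/12-.46,222+v/12-.46)
print("cradle")
for n,u,z in [("sp left end",(85,253),.0413),("thick l",(232,250),.0413),("thick r",(412,246),.0413),("sp r",(535,243),.0413),("railL left",(150,160),.045),("railR left",(455,150),.045)]: print(n,atz("top",Z(*u),z))
E
```

```text
railL left r300 [0.5043 0.2641 0.045 ]
railR left r300 [0.5045 0.2002 0.045 ]
railL left r130 [0.5716 0.2637 0.045 ]
railR left r105 [0.5717 0.1989 0.045 ]
L r480 [0.4443 0.2671 0.045 ]
R [0.4445 0.2023 0.045 ]
TR sole [0.5866 0.1876 0.008 ]
BR sole [0.4372 0.1931 0.008 ]
sp left end [0.5554 0.2778 0.0413]
thick l [0.5545 0.2479 0.0413]
thick r [0.5538 0.2101 0.0413]
sp r [0.5539 0.1882 0.0413]
TLsole [0.5872 0.2703 0.008 ]
BL [0.4394 0.2747 0.008 ]
cradle
sp left end [ 0.4925 -0.1479  0.0413]
thick l [ 0.4931 -0.1777  0.0413]
thick r [ 0.4939 -0.2141  0.0413]
sp r [ 0.4945 -0.239   0.0413]
railL left [ 0.5112 -0.1607  0.045 ]
railR left [ 0.5133 -0.2223  0.045 ]
```

```bash
cat >> h.py <<'E'
from scipy.spatial.transform import Rotation as Ro
def Rt(q): return Ro.from_quat([q[1],q[2],q[3],q[0]]).as_matrix()
def goal(yaw,flip=1):
    x=flip*np.array([np.cos(yaw),np.sin(yaw),0]);y=np.array([0,0,-1.]);return np.stack([x,y,np.cross(x,y)],1)
def to(pos,yaw,flip=None,o=None):
    "pos = wanted grasp point world; returns x,y,z cm; ax,ay,az"
    o=o or ctrl.get_obs();R=Rt(o["eef_rot"]);p=np.array(o["eef_pos"])
    best=None
    for f in ([flip] if flip else [1,-1]):
        G=goal(yaw,f);rv=Ro.from_matrix(R.T@G).as_rotvec()
        if best is None or np.linalg.norm(rv)<np.linalg.norm(best[1]):best=(f,rv,G)
    f,rv,G=best
    d=R.T@(np.array(pos)-.006*G[:,1]-p)*100
    return f,d.round(3),rv.round(4)
E
python3 - <<'E'
from h import *
np.set_printoptions(precision=4,suppress=True)
Tt=lambda u,v:(190+u/3.4-.35,190+v/3.4-.35)
S=lambda u,v:(240+u/4.6-.4,170+v/4.6-.4)
print("jaws",atz("top",Tt(373,80),.136),atz("top",Tt(349,173),.136))
print("side",atz("side",S(366,105),.136),atz("side",S(441,138),.136), tri([("top",Tt(373,80)),("side",S(366,105))]),tri([("top",Tt(349,173)),("side",S(441,138))]))
o=ctrl.get_obs();print(o["time_s"],Rt(o["eef_rot"]))
for f in(1,-1):print(to([.494,-.196,.12],.028,f))
E
```

```text
jaws [0.5598 0.0249 0.136 ] [0.4987 0.0405 0.136 ]
side [0.5511 0.0416 0.136 ] [0.4885 0.0555 0.136 ] [0.5611 0.0258 0.1286] [0.4985 0.0407 0.1287]
1.5 [[ 0.3892  0.      0.9211]
 [-0.9211  0.      0.3892]
 [-0.     -1.      0.    ]]
(1, array([-20.219,  13.03 ,  37.874]), array([-0.   , -1.199,  0.   ]))
(-1, array([-20.219,  13.03 ,  37.874]), array([-0.    ,  1.9426, -0.    ]))
```

>>> apply_moves:
  increments:
    - {"x": -20.2,"y": 10,"z": 37.9,"ay": -1.199,"grip": 0.45}
    - {"x": -20.2,"y": 10,"z": 37.9,"ay": -1.199,"grip": 0.45}
    - {"x": -20.2,"y": 10,"z": 37.9,"ay": -1.199,"grip": 0.45}
    - {"x": -20.2,"y": 10,"z": 37.9,"ay": -1.199,"grip": 0.45}
    - {"x": -20.2,"y": 10,"z": 37.9,"ay": -1.199,"grip": 0.45}
    - {"x": -20.2,"y": 10,"z": 37.9,"ay": -1.199,"grip": 0.45}
    - {"x": -20.2,"y": 10,"z": 37.9,"ay": -1.199,"grip": 0.45}
    - {"x": -20.2,"y": 10,"z": 37.9,"ay": -1.199,"grip": 0.45}
    - {"x": -20.2,"y": 10,"z": 37.9,"ay": -1.199,"grip": 0.45}
    - {"x": -20.2,"y": 10,"z": 37.9,"ay": -1.199,"grip": 0.45}
    - {"x": -20.2,"y": 10,"z": 37.9,"ay": -1.199,"grip": 0.45}

```text
invalid input
```

```bash
python3 - <<'E'
from h import *
np.set_printoptions(precision=4,suppress=True)
o=ctrl.get_obs();print(o["time_s"],o["eef_pos"],o["q"],o["wrist_force"],o["opening"])
print(to([.494,-.196,.0413],.028,1))
im=snap("side","s1");snap("top","t1")
for c in("top","side"):
    a=cv2.imread(f"pics/{c[0]}1.png");a=a[170:290,330:450] if c=="top" else a[120:240,320:440]
    cv2.imwrite(f"pics/{c[0]}1z.png",cv2.resize(a,None,fx=4,fy=4))
a=np.hstack([cv2.imread("pics/t1z.png")[:,:390],cv2.imread("pics/s1z.png")[:,:400]]);cv2.imwrite("pics/c1.png",a)
E
```

```text
1.5 [ 0.2238 -0.5297  0.2563] [-1.3773  0.1808  1.607   0.      1.3538 -0.2063] [ 0.575  -0.6898  0.1585] 1.0005748558934362
(1, array([-20.219,  20.9  ,  37.874]), array([-0.   , -1.199,  0.   ]))
```

View pics/c1.png

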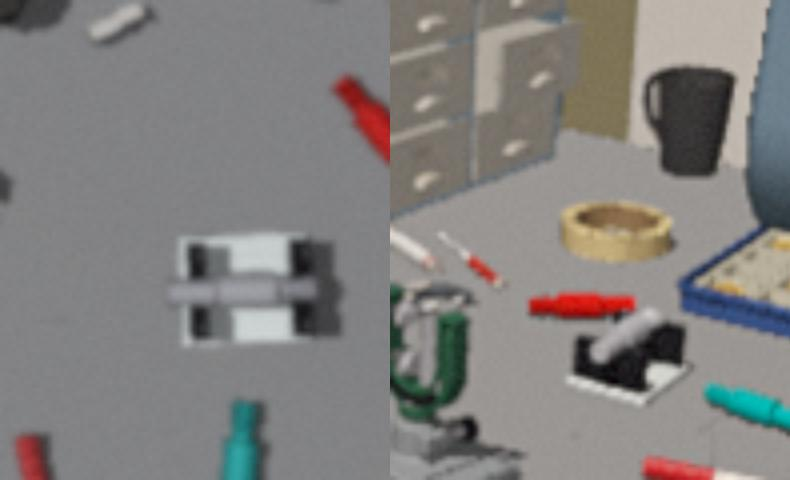

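The picture is unchanged: the call was refused and the spindle still waits in its cradle (top about px (391,242)). I will retry with all the fields given.

>>> apply_moves:
  increments:
    - {"x": -2.9,"y": 1.5,"z": 5.4,"ax": 0,"ay": -0.17,"az": 0,"grip": 0.45}
    - {"x": -5.8,"y": 3,"z": 10.8,"ax": 0,"ay": -0.34,"az": 0,"grip": 0.45}

```text
time_s: 1.85
eef_pos: [0.3004, -0.4345, 0.2263]
eef_rot: [-0.647, 0.648, -0.284, 0.285]
wrist_force: [0.9, -0.0, -0.3]
opening: 0.604
```

```bash
python3 - <<'E'
from h import *
print(to([.494,-.196,.11],.028,1))
E
```

```text
(1, array([-4.467, 11.032, 30.389]), array([ 3.000e-04, -8.555e-01,  7.000e-04]))
```

>>> apply_moves:
  increments:
    - {"x": -0.8,"y": 2,"z": 5.4,"ax": 0,"ay": -0.17,"az": 0,"grip": 0.45}
    - {"x": -1.6,"y": 4,"z": 10.8,"ax": 0,"ay": -0.34,"az": 0,"grip": 0.45}
    - {"x": -2.4,"y": 6,"z": 16.2,"ax": 0,"ay": -0.51,"az": 0,"grip": 0.45}
    - {"x": -3.2,"y": 8,"z": 21.6,"ax": 0,"ay": -0.68,"az": 0,"grip": 0.45}
    - {"x": -4.0,"y": 9.5,"z": 27,"ax": 0,"ay": -0.8555,"az": 0,"grip": 0.45}
    - {"x": -4.47,"y": 11,"z": 30.4,"ax": 0,"ay": -0.8555,"az": 0,"grip": 0.45}
    - {"x": -4.47,"y": 11,"z": 30.4,"ax": 0,"ay": -0.8555,"az": 0,"grip": 0.45}
    - {"x": -4.47,"y": 11,"z": 30.4,"ax": 0,"ay": -0.8555,"az": 0,"grip": 0.45}

```text
time_s: 2.85
eef_pos: [0.494, -0.1964, 0.1166]
eef_rot: [-0.707, 0.707, 0.01, -0.01]
wrist_force: [-0.4, -1.6, -0.5]
opening: 0.552
```

```bash
python3 - <<'E'
from h import *
np.set_printoptions(precision=4,suppress=True)
o=ctrl.get_obs();print(o["time_s"],o["eef_pos"],o["q"],o["wrist_force"],o["opening"])
print(to([.494,-.196,.0413],.028,1))
im=snap("side","s1");snap("top","t1")
for c in("top","side"):
    a=cv2.imread(f"pics/{c[0]}1.png");a=a[170:290,330:450] if c=="top" else a[120:240,320:440]
    cv2.imwrite(f"pics/{c[0]}1z.png",cv2.resize(a,None,fx=4,fy=4))
a=np.hstack([cv2.imread("pics/t1z.png")[:,:390],cv2.imread("pics/s1z.png")[:,:400]]);cv2.imwrite("pics/c1.png",a)
E
```

```text
2.85 [ 0.494  -0.1964  0.1166] [-0.6016  0.2574  1.8256 -0.0006  1.0576 -0.6295] [-0.412  -1.6075 -0.4725] 0.5515880988480284
(1, array([-0.   ,  6.926,  0.047]), array([0.001 , 0.0002, 0.0005]))
```

View pics/c1.png

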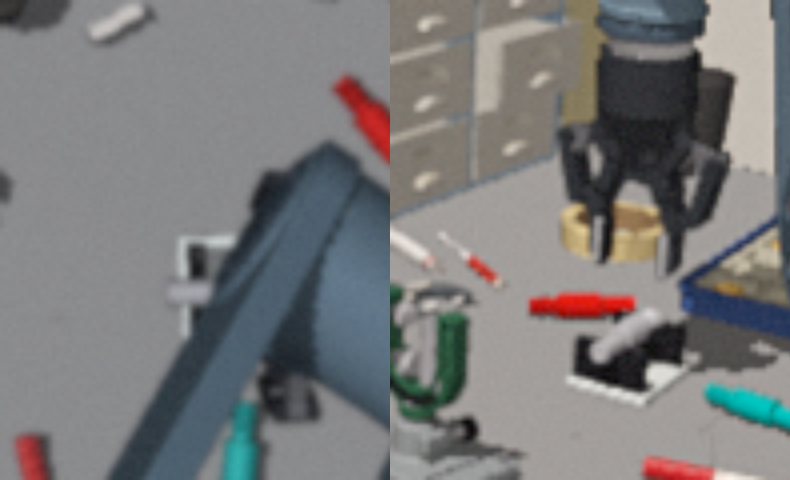

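>>> apply_moves:
  increments:
    - {"x": 0,"y": 2.3,"z": 0,"ax": 0,"ay": 0,"az": 0,"grip": 0.45}
    - {"x": 0,"y": 4.6,"z": 0,"ax": 0,"ay": 0,"az": 0,"grip": 0.45}
    - {"x": 0,"y": 6.3,"z": 0.04,"ax": 0,"ay": 0,"az": 0,"grip": 0.45}
    - {"x": 0,"y": 6.93,"z": 0.04,"ax": 0,"ay": 0,"az": 0,"grip": 0.45}
    - {"x": 0,"y": 6.93,"z": 0.04,"ax": 0,"ay": 0,"az": 0,"grip": 0.5}
    - {"x": 0,"y": 6.93,"z": 0.04,"ax": 0,"ay": 0,"az": 0,"grip": 0.6}

```text
time_s: 3.7
eef_pos: [0.4946, -0.1973, 0.0485]
eef_rot: [-0.706, 0.708, 0.01, -0.009]
wrist_force: [0.6, 0.7, -0.4]
opening: 0.396
```

```bash
python3 - <<'E'
from h import *
np.set_printoptions(precision=4,suppress=True)
o=ctrl.get_obs();print(o["time_s"],o["eef_pos"],o["wrist_force"],o["opening"])
snap("side","s2")
a=cv2.imread(f"pics/s2.png")[150:240,330:450]
cv2.imwrite(f"pics/s2z.png",cv2.resize(a,None,fx=6,fy=6))
E
```

```text
3.7 [ 0.4946 -0.1973  0.0485] [ 0.6485  0.6773 -0.4376] 0.39558197419384616
```

View pics/s2z.png

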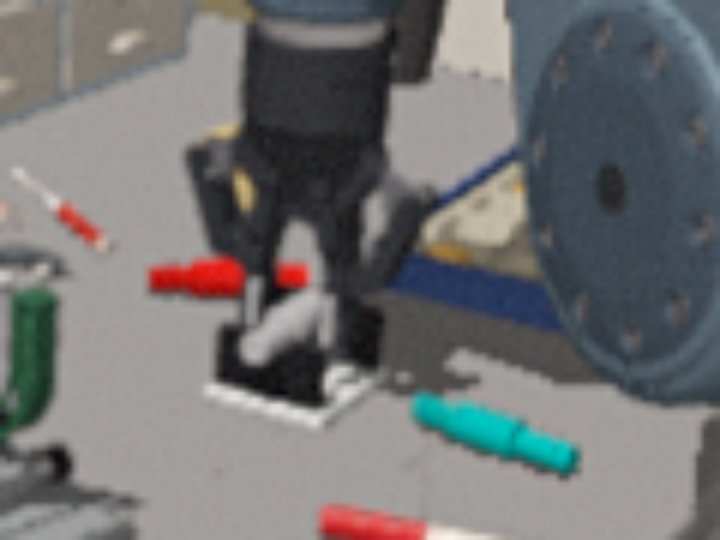

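>>> apply_moves:
  increments:
    - {"x": 0,"y": 0.1,"z": 0,"ax": 0,"ay": 0,"az": 0,"grip": 0.7}
    - {"x": 0,"y": 0.1,"z": 0,"ax": 0,"ay": 0,"az": 0,"grip": 0.75}
    - {"x": 0,"y": 0.1,"z": 0,"ax": 0,"ay": 0,"az": 0,"grip": 0.8}
    - {"x": 0,"y": 0.1,"z": 0,"ax": 0,"ay": 0,"az": 0,"grip": 0.85}
    - {"x": 0,"y": 0.1,"z": 0,"ax": 0,"ay": 0,"az": 0,"grip": 1.0}
    - {"x": 0,"y": 0.1,"z": 0,"ax": 0,"ay": 0,"az": 0,"grip": 1.0}

```text
time_s: 4.5
eef_pos: [0.4943, -0.1974, 0.0481]
eef_rot: [-0.706, 0.708, 0.01, -0.009]
wrist_force: [-4.7, 0.0, 6.5]
opening: 0.237
```

```bash
python3 - <<'E'
from h import *
np.set_printoptions(precision=4,suppress=True)
o=ctrl.get_obs();print(o["time_s"],o["eef_pos"],o["wrist_force"],o["torque"],o["opening"])
print(to([.494,-.196,.16],.028,1))
E
```

```text
4.5 [ 0.4943 -0.1974  0.0481] [-4.7182  0.0296  6.4805] [-0.0949  0.8114  0.1459] 0.23677410005064622
(1, array([ -0.002, -11.795,   0.11 ]), array([ 0.0027, -0.0008,  0.0016]))
```

>>> apply_moves:
  increments:
    - {"x": 0,"y": -1.0,"z": 0.05,"ax": 0.001,"ay": 0,"az": 0.001,"grip": 1.0}
    - {"x": 0,"y": -3.0,"z": 0.1,"ax": 0.0027,"ay": 0,"az": 0.0016,"grip": 1.0}
    - {"x": 0,"y": -6.0,"z": 0.1,"ax": 0.0027,"ay": 0,"az": 0.0016,"grip": 1.0}
    - {"x": 0,"y": -9.0,"z": 0.1,"ax": 0.0027,"ay": 0,"az": 0.0016,"grip": 1.0}
    - {"x": 0,"y": -12,"z": 0.1,"ax": 0.0027,"ay": 0,"az": 0.0016,"grip": 1.0}
    - {"x": 0,"y": -13,"z": 0.1,"ax": 0.0027,"ay": 0,"az": 0.0016,"grip": 1.0}
    - {"x": 0,"y": -13,"z": 0.1,"ax": 0.0027,"ay": 0,"az": 0.0016,"grip": 1.0}

```text
time_s: 5.38
eef_pos: [0.4942, -0.1961, 0.1784]
eef_rot: [-0.707, 0.707, 0.01, -0.009]
wrist_force: [0.1, -0.2, -3.0]
opening: 0.239
```

```bash
python3 - <<'E'
from h import *
np.set_printoptions(precision=4,suppress=True)
o=ctrl.get_obs();print(o["time_s"],o["eef_pos"],o["wrist_force"],o["torque"],o["opening"],o["q"])
print(to([.5225,-.0011,.172],-.228,1))
E
```

```text
5.375 [ 0.4942 -0.1961  0.1784] [ 0.1474 -0.1665 -3.0217] [0.016  0.0045 0.0036] 0.23888579080190658 [-0.6012  0.1692  1.788   0.0002  1.1832 -0.6286]
(1, array([ 3.359,  0.029, 19.413]), array([0.0004, 0.2553, 0.0011]))
```

>>> apply_moves:
  increments:
    - {"x": 0.56,"y": 0,"z": 3.2,"ax": 0,"ay": 0.05,"az": 0,"grip": 1.0}
    - {"x": 1.3,"y": 0,"z": 7.5,"ax": 0,"ay": 0.1,"az": 0,"grip": 1.0}
    - {"x": 2.1,"y": 0,"z": 12,"ax": 0,"ay": 0.16,"az": 0,"grip": 1.0}
    - {"x": 2.8,"y": 0,"z": 16,"ax": 0,"ay": 0.21,"az": 0,"grip": 1.0}
    - {"x": 3.2,"y": 0,"z": 18.5,"ax": 0,"ay": 0.255,"az": 0,"grip": 1.0}
    - {"x": 3.36,"y": 0,"z": 19.4,"ax": 0,"ay": 0.255,"az": 0.001,"grip": 1.0}
    - {"x": 3.36,"y": 0,"z": 19.4,"ax": 0,"ay": 0.255,"az": 0.001,"grip": 1.0}

```text
time_s: 6.25
eef_pos: [0.5221, -0.0011, 0.1773]
eef_rot: [-0.702, 0.703, -0.08, 0.079]
wrist_force: [-0.8, -0.2, -1.6]
opening: 0.236
```

```bash
python3 - <<'E'
from h import *
np.set_printoptions(precision=4,suppress=True)
o=ctrl.get_obs();print(o["time_s"],o["eef_pos"],o["wrist_force"],o["torque"],o["opening"])
print(to([.5225,-.0011,.172],-.228,1))
snap("side","s3");snap("top","t3")
a=cv2.imread("pics/t3.png")[190:270,260:340];b=cv2.imread("pics/s3.png")[130:250,270:390]
cv2.imwrite("pics/c3.png",np.hstack([cv2.resize(a,(400,400),interpolation=cv2.INTER_CUBIC),cv2.resize(b,(400,400),interpolation=cv2.INTER_CUBIC)]))
E
```

```text
6.25 [ 0.5221 -0.0011  0.1773] [-0.8293 -0.1689 -1.6241] [0.0019 0.0211 0.0028] 0.23555559763484743
(1, array([ 0.042, -0.069,  0.014]), array([ 0.0006,  0.002 , -0.0015]))
```

View pics/c3.png

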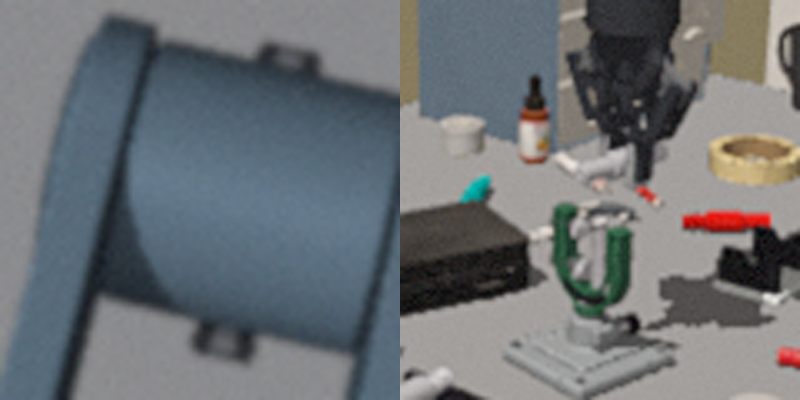

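```bash
python3 - <<'E'
import cv2
a=cv2.imread("pics/top0.png")[200:255,268:328]
cv2.imwrite("pics/tz3.png",cv2.resize(a,None,fx=12,fy=12,interpolation=cv2.INTER_CUBIC)[:600])
E
```

```text
(no output)
```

View pics/tz3.png

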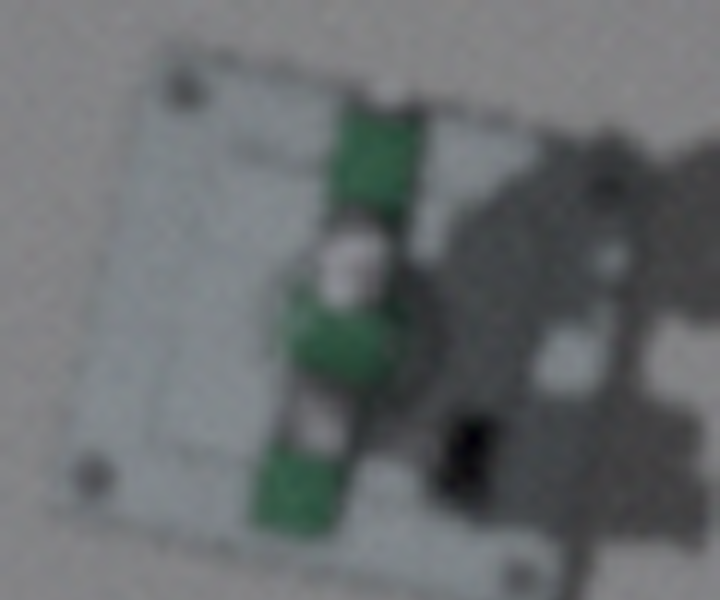

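```bash
python3 - <<'E'
from fit import *
im=IM["top"].astype(float);g=im[:,:,1]-im[:,:,2]
for z in(.128,.132):
  for yaw in(-.228,):
    c0=atz("top",(295.67,226.46),z);print("mid",c0)
    ax=np.array([np.cos(yaw),np.sin(yaw),0]);ay=np.array([-np.sin(yaw),np.cos(yaw),0])
    us=np.arange(-.056,.0561,.001)
    prof=np.zeros(len(us))
    for v in np.arange(-.005,.0051,.001):
        uv=proj("top",c0+us[:,None]*ax+v*ay);prof+=map_coordinates(g,[uv[:,1],uv[:,0]],order=1)/11
    if z==.128:print(np.c_[us*1000,prof.round(0)].astype(int).tolist())
    def cross(i0,i1,lev):
        for i in range(i0,i1):
            if (prof[i]-lev)*(prof[i+1]-lev)<=0: return us[i]+.001*(lev-prof[i])/(prof[i+1]-prof[i])
    lo=cross(0,len(us)-1,.5*(prof[:8].mean()+np.sort(prof[14:24])[-4:].mean()))
    us=us[::-1];prof=prof[::-1];  us_=us
    def cross2():
        lev=.5*(prof[:8].mean()+np.sort(prof[14:24])[-4:].mean())
        for i in range(len(prof)-1):
            if (prof[i]-lev)*(prof[i+1]-lev)<=0:return us[i]-.001*(lev-prof[i])/(prof[i+1]-prof[i])
    hi=cross2();print(z,lo,hi,"u0",c0@ax+(lo+hi)/2)
    # across: find v center
    vs=np.arange(-.02,.0201,.001)
    for U in((.026,.036),(-.036,-.028)):
        pr=np.zeros(len(vs))
        for u in np.arange(*U,.001):
            uv=proj("top",c0+vs[:,None]*ay+u*ax);pr+=map_coordinates(g,[uv[:,1],uv[:,0]],order=1)
        w=np.clip(pr-pr.min()-.3*(pr.max()-pr.min()),0,None);print("v",U,(w*vs).sum()/w.sum())
    print("target u for base",np.array([.5304,.0289,0])@ax,"v0",c0@ay)
E
```

```text
mid [0.5302 0.0333 0.128 ]
[[-56, 1], [-55, 0], [-54, 0], [-53, 0], [-52, 0], [-51, 0], [-49, 1], [-48, 1], [-47, 2], [-46, 3], [-45, 3], [-44, 5], [-43, 6], [-42, 8], [-41, 11], [-40, 15], [-39, 20], [-38, 25], [-37, 29], [-36, 33], [-35, 34], [-34, 35], [-33, 35], [-32, 35], [-31, 35], [-30, 34], [-29, 34], [-28, 34], [-27, 32], [-26, 28], [-25, 21], [-24, 14], [-23, 9], [-22, 5], [-21, 3], [-20, 2], [-19, 1], [-18, 1], [-17, 1], [-16, 1], [-15, 1], [-14, 1], [-13, 1], [-12, 2], [-11, 4], [-10, 7], [-9, 13], [-8, 19], [-7, 25], [-6, 29], [-5, 32], [-4, 32], [-3, 33], [-2, 33], [-1, 33], [0, 31], [0, 29], [1, 26], [2, 21], [3, 16], [4, 11], [5, 7], [6, 4], [7, 2], [8, 2], [9, 1], [10, 0], [11, 0], [12, 0], [13, 0], [14, 1], [15, 2], [16, 2], [17, 2], [18, 2], [19, 3], [20, 4], [21, 7], [22, 12], [23, 19], [24, 24], [25, 29], [26, 33], [27, 35], [28, 35], [29, 35], [30, 35], [31, 34], [32, 34], [33, 34], [34, 34], [35, 34], [36, 33], [37, 30], [38, 24], [39, 18], [40, 11], [41, 6], [42, 3], [43, 1], [44, 1], [45, 1], [46, 1], [47, 1], [48, 0], [49, 0], [50, 1], [51, 1], [52, 1], [53, 0], [54, 0], [55, 0], [56, 1]]
0.128 -0.04047207356439283 0.03905281437826863 u0 0.5082215558576677
v (0.026, 0.036) 0.0006692176813857507
v (-0.036, -0.028) 0.00039087149419600155
target u for base 0.510141202068666 v0 0.15228124953384783
mid [0.5301 0.0332 0.132 ]
0.132 -0.0403395278246163 0.03892177923443383 u0 0.5081992779464544
v (0.026, 0.036) 0.0006687490929577857
v (-0.036, -0.028) 0.0003878082488219804
target u for base 0.510141202068666 v0 0.1521521113552217
```

```bash
python3 - <<'E'
from h import *
print(to([.5219,.0007,.138-.0008+.0],-.228,1))
E
```

```text
(1, array([-0.098,  3.458,  0.263]), array([ 0.0007,  0.0002, -0.0006]))
```

>>> apply_moves:
  increments:
    - {"x": -0.05,"y": 0.8,"z": 0.15,"ax": 0,"ay": 0,"az": 0,"grip": 1.0}
    - {"x": -0.09,"y": 1.8,"z": 0.26,"ax": 0,"ay": 0,"az": 0,"grip": 1.0}
    - {"x": -0.09,"y": 2.8,"z": 0.26,"ax": 0,"ay": 0,"az": 0,"grip": 1.0}
    - {"x": -0.09,"y": 3.2,"z": 0.26,"ax": 0,"ay": 0,"az": 0,"grip": 1.0}
    - {"x": -0.09,"y": 3.3,"z": 0.26,"ax": 0,"ay": 0,"az": 0,"grip": 1.0}

```text
time_s: 6.98
eef_pos: [0.5218, 0.0007, 0.1443]
eef_rot: [-0.702, 0.703, -0.081, 0.08]
wrist_force: [-0.5, -0.8, -1.8]
opening: 0.242
```

```bash
python3 - <<'E'
from h import *
np.set_printoptions(precision=4,suppress=True)
o=ctrl.get_obs();print(o["time_s"],o["eef_pos"],o["wrist_force"],o["torque"],o["opening"])
print(to([.5219,.0007,.1388],-.228,1))
snap("side","s4")
b=cv2.imread("pics/s4.png")[150:240,280:380]
cv2.imwrite("pics/s4z.png",cv2.resize(b,None,fx=6.6,fy=6.6,interpolation=cv2.INTER_CUBIC))
E
```

```text
6.975 [0.5218 0.0007 0.1443] [-0.4807 -0.7866 -1.7945] [-0.0383  0.0215  0.0854] 0.24186776746003916
(1, array([ 0.011, -0.049,  0.006]), array([ 0.0007,  0.0002, -0.0014]))
```

View pics/s4z.png

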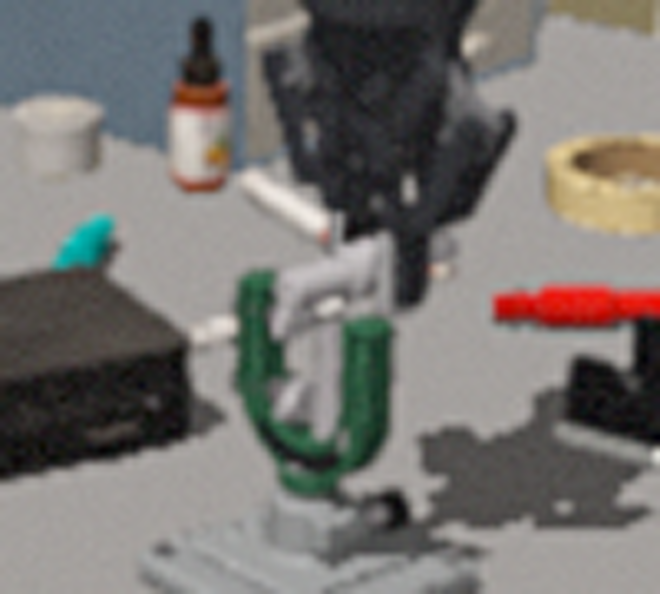

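>>> apply_moves:
  increments:
    - {"x": 0.01,"y": 0.15,"z": 0,"ax": 0,"ay": 0,"az": -0.001,"grip": 1.0}
    - {"x": 0.01,"y": 0.3,"z": 0,"ax": 0,"ay": 0,"az": -0.001,"grip": 1.0}
    - {"x": 0.01,"y": 0.45,"z": 0,"ax": 0,"ay": 0,"az": -0.001,"grip": 1.0}
    - {"x": 0.01,"y": 0.55,"z": 0,"ax": 0,"ay": 0,"az": -0.001,"grip": 1.0}

```text
time_s: 7.52
eef_pos: [0.5221, 0.0006, 0.139]
eef_rot: [-0.702, 0.703, -0.08, 0.08]
wrist_force: [0.2, 0.4, -1.2]
opening: 0.237
```

>>> apply_moves:
  increments:
    - {"x": -0.01,"y": 0.08,"z": 0,"ax": 0,"ay": 0,"az": 0,"grip": 1.0}
    - {"x": -0.01,"y": 0.16,"z": 0,"ax": 0,"ay": 0,"az": 0,"grip": 1.0}
    - {"x": -0.01,"y": 0.24,"z": 0,"ax": 0,"ay": 0,"az": 0,"grip": 1.0}

```text
time_s: 7.9
eef_pos: [0.522, 0.0006, 0.1366]
eef_rot: [-0.702, 0.703, -0.08, 0.08]
wrist_force: [-0.5, 0.6, -2.5]
opening: 0.245
```

>>> apply_moves:
  increments:
    - {"x": -0.01,"y": 0.08,"z": 0,"ax": 0,"ay": 0,"az": 0,"grip": 1.0}
    - {"x": -0.01,"y": 0.16,"z": 0,"ax": 0,"ay": 0,"az": 0,"grip": 1.0}

```text
time_s: 8.15
eef_pos: [0.5219, 0.0007, 0.1349]
eef_rot: [-0.702, 0.703, -0.08, 0.08]
wrist_force: [0.6, 0.1, -2.3]
opening: 0.237
```

>>> apply_moves:
  increments:
    - {"x": 0,"y": 0.07,"z": 0,"ax": 0,"ay": 0,"az": 0,"grip": 1.0}
    - {"x": 0,"y": 0.14,"z": 0,"ax": 0,"ay": 0,"az": 0,"grip": 1.0}

```text
time_s: 8.4
eef_pos: [0.5218, 0.0007, 0.1335]
eef_rot: [-0.702, 0.703, -0.08, 0.08]
wrist_force: [-0.0, 0.0, -2.2]
opening: 0.235
```

>>> apply_moves:
  increments:
    - {"x": 0,"y": 0.06,"z": 0,"ax": 0,"ay": 0,"az": 0,"grip": 1.0}
    - {"x": 0,"y": 0.12,"z": 0,"ax": 0,"ay": 0,"az": 0,"grip": 1.0}

```text
time_s: 8.65
eef_pos: [0.5218, 0.0007, 0.1322]
eef_rot: [-0.702, 0.703, -0.08, 0.08]
wrist_force: [-0.2, -0.5, -2.2]
opening: 0.236
```

>>> apply_moves:
  increments:
    - {"x": 0,"y": 0.05,"z": 0,"ax": 0,"ay": 0,"az": 0,"grip": 1.0}
    - {"x": 0,"y": 0.1,"z": 0,"ax": 0,"ay": 0,"az": 0,"grip": 1.0}

```text
time_s: 8.9
eef_pos: [0.5219, 0.0007, 0.1312]
eef_rot: [-0.702, 0.703, -0.08, 0.08]
wrist_force: [-0.5, -0.1, -2.2]
opening: 0.236
```

>>> apply_moves:
  increments:
    - {"x": 0,"y": 0.05,"z": 0,"ax": 0,"ay": 0,"az": 0,"grip": 1.0}
    - {"x": 0,"y": 0.1,"z": 0,"ax": 0,"ay": 0,"az": 0,"grip": 1.0}

```text
time_s: 9.15
eef_pos: [0.5219, 0.0007, 0.1302]
eef_rot: [-0.702, 0.703, -0.08, 0.08]
wrist_force: [-0.2, -0.8, -2.3]
opening: 0.233
```

>>> apply_moves:
  increments:
    - {"x": 0,"y": 0.05,"z": 0,"ax": 0,"ay": 0,"az": 0,"grip": 1.0}
    - {"x": 0,"y": 0.1,"z": 0,"ax": 0,"ay": 0,"az": 0,"grip": 1.0}

```text
time_s: 9.4
eef_pos: [0.5219, 0.0007, 0.1291]
eef_rot: [-0.702, 0.703, -0.08, 0.08]
wrist_force: [-0.1, 0.4, -2.7]
opening: 0.239
```

>>> apply_moves:
  increments:
    - {"x": 0,"y": 0.05,"z": 0,"ax": 0,"ay": 0,"az": 0,"grip": 1.0}
    - {"x": 0,"y": 0.1,"z": 0,"ax": 0,"ay": 0,"az": 0,"grip": 1.0}

```text
time_s: 9.65
eef_pos: [0.5221, 0.0006, 0.1282]
eef_rot: [-0.702, 0.703, -0.08, 0.081]
wrist_force: [0.5, -1.0, -1.5]
opening: 0.236
```

```bash
python3 - <<'E'
from h import *
np.set_printoptions(precision=4,suppress=True)
o=ctrl.get_obs();print(o["time_s"],o["eef_pos"],o["wrist_force"],o["torque"],o["opening"])
snap("side","s5")
b=cv2.imread("pics/s5.png")[150:240,280:380]
cv2.imwrite("pics/s5z.png",cv2.resize(b,None,fx=6.6,fy=6.6,interpolation=cv2.INTER_CUBIC))
E
```

```text
9.65 [0.5221 0.0006 0.1282] [ 0.4528 -1.0307 -1.5055] [ 0.0108 -0.1181 -0.0296] 0.23567789334410505
```

View pics/s5z.png

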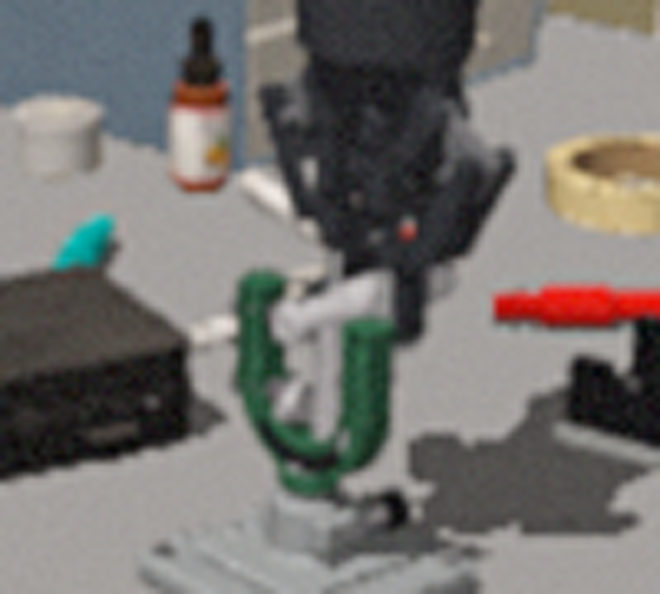

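>>> apply_moves:
  increments:
    - {"x": 0,"y": 0.05,"z": 0,"ax": 0,"ay": 0,"az": 0,"grip": 1.0}
    - {"x": 0,"y": 0.1,"z": 0,"ax": 0,"ay": 0,"az": 0,"grip": 1.0}

```text
time_s: 9.95
eef_pos: [0.5222, 0.0006, 0.1272]
eef_rot: [-0.702, 0.703, -0.08, 0.081]
wrist_force: [0.4, 0.2, -0.6]
opening: 0.239
```

```bash
cat > o.py <<'E'
from h import *
np.set_printoptions(precision=4,suppress=True)
o=ctrl.get_obs();print(o["time_s"],o["eef_pos"],o["wrist_force"],o["torque"],o["opening"])
E
python3 o.py
```

```text
9.95 [0.5222 0.0006 0.1272] [ 0.4347  0.2445 -0.5563] [-0.0208 -0.1404 -0.0772] 0.23854538423952232
```

>>> apply_moves:
  increments:
    - {"x": 0.06,"y": 0,"z": 0,"ax": 0,"ay": 0,"az": 0,"grip": 1.0}
    - {"x": 0.06,"y": 0.05,"z": 0,"ax": 0,"ay": 0,"az": 0,"grip": 1.0}

```text
time_s: 10.2
eef_pos: [0.5227, 0.0004, 0.1266]
eef_rot: [-0.702, 0.703, -0.08, 0.081]
wrist_force: [-0.2, -0.6, -1.5]
opening: 0.238
```

```bash
python3 o.py
```

```text
10.2 [0.5227 0.0004 0.1266] [-0.159  -0.5903 -1.5225] [ 0.0545  0.0461 -0.0262] 0.237866308469457
```

Contact eased. I will carry on down in small steps.

>>> apply_moves:
  increments:
    - {"x": 0.02,"y": 0.05,"z": 0,"ax": 0,"ay": 0,"az": 0,"grip": 1.0}
    - {"x": 0.02,"y": 0.1,"z": 0,"ax": 0,"ay": 0,"az": 0,"grip": 1.0}

```text
time_s: 10.45
eef_pos: [0.5228, 0.0004, 0.1255]
eef_rot: [-0.702, 0.703, -0.08, 0.081]
wrist_force: [0.7, -0.5, -2.5]
opening: 0.237
```

```bash
python3 o.py
```

```text
10.45 [0.5228 0.0004 0.1255] [ 0.6869 -0.5494 -2.5457] [-0.0313 -0.0355 -0.0149] 0.23716913598905237
```

>>> apply_moves:
  increments:
    - {"x": 0,"y": 0.05,"z": 0,"ax": 0,"ay": 0,"az": 0,"grip": 1.0}
    - {"x": 0,"y": 0.1,"z": 0,"ax": 0,"ay": 0,"az": 0,"grip": 1.0}

```text
time_s: 10.7
eef_pos: [0.5228, 0.0004, 0.1245]
eef_rot: [-0.702, 0.703, -0.08, 0.08]
wrist_force: [0.0, 0.5, -2.7]
opening: 0.241
```

```bash
python3 o.py
```

```text
10.7 [0.5228 0.0004 0.1245] [ 0.0275  0.4751 -2.7054] [-0.0102 -0.0389  0.0126] 0.24058629282687277
```

>>> apply_moves:
  increments:
    - {"x": 0,"y": 0.05,"z": 0,"ax": 0,"ay": 0,"az": 0,"grip": 1.0}
    - {"x": 0,"y": 0.1,"z": 0,"ax": 0,"ay": 0,"az": 0,"grip": 1.0}

```text
time_s: 10.95
eef_pos: [0.5228, 0.0005, 0.1234]
eef_rot: [-0.702, 0.703, -0.08, 0.08]
wrist_force: [-0.0, -0.9, -2.3]
opening: 0.233
```

```bash
python3 o.py
```

```text
10.95 [0.5228 0.0005 0.1234] [-0.046  -0.916  -2.2726] [ 0.0508 -0.005   0.0111] 0.233202227182768
```

>>> apply_moves:
  increments:
    - {"x": 0,"y": 0.05,"z": 0,"ax": 0,"ay": 0,"az": 0,"grip": 1.0}
    - {"x": 0,"y": 0.1,"z": 0,"ax": 0,"ay": 0,"az": 0,"grip": 1.0}

```text
time_s: 11.2
eef_pos: [0.5228, 0.0004, 0.1224]
eef_rot: [-0.702, 0.703, -0.08, 0.08]
wrist_force: [0.7, -0.5, -2.2]
opening: 0.243
```

```bash
python3 o.py
```

```text
11.2 [0.5228 0.0004 0.1224] [ 0.6737 -0.5341 -2.2487] [ 0.0027  0.0232 -0.0306] 0.24321164023925526
```

>>> apply_moves:
  increments:
    - {"x": 0,"y": 0.05,"z": 0,"ax": 0,"ay": 0,"az": 0,"grip": 1.0}
    - {"x": 0,"y": 0.1,"z": 0,"ax": 0,"ay": 0,"az": 0,"grip": 1.0}

```text
time_s: 11.45
eef_pos: [0.5228, 0.0004, 0.1214]
eef_rot: [-0.702, 0.703, -0.08, 0.081]
wrist_force: [0.5, 0.1, -1.8]
opening: 0.235
```

>>> apply_moves:
  increments:
    - {"x": 0,"y": 0.05,"z": 0,"ax": 0,"ay": 0,"az": 0,"grip": 1.0}
    - {"x": 0,"y": 0.1,"z": 0,"ax": 0,"ay": 0,"az": 0,"grip": 1.0}

```text
time_s: 11.7
eef_pos: [0.5228, 0.0004, 0.1203]
eef_rot: [-0.702, 0.703, -0.08, 0.08]
wrist_force: [-0.3, -0.6, -2.3]
opening: 0.237
```

```bash
python3 o.py
```

```text
11.7 [0.5228 0.0004 0.1203] [-0.3175 -0.558  -2.3241] [-0.0099 -0.0043 -0.0258] 0.23700416969168353
```

>>> apply_moves:
  increments:
    - {"x": 0,"y": 0.05,"z": 0,"ax": 0,"ay": 0,"az": 0,"grip": 1.0}
    - {"x": 0,"y": 0.1,"z": 0,"ax": 0,"ay": 0,"az": 0,"grip": 1.0}

```text
time_s: 11.95
eef_pos: [0.5228, 0.0004, 0.1193]
eef_rot: [-0.702, 0.703, -0.08, 0.08]
wrist_force: [-1.0, 0.3, -2.6]
opening: 0.24
```

```bash
python3 o.py
```

```text
11.95 [0.5228 0.0004 0.1193] [-1.0072  0.3085 -2.5977] [-0.0351  0.0252  0.0569] 0.2403113323347641
```

>>> apply_moves:
  increments:
    - {"x": 0,"y": 0.05,"z": 0,"ax": 0,"ay": 0,"az": 0,"grip": 1.0}
    - {"x": 0,"y": 0.1,"z": 0,"ax": 0,"ay": 0,"az": 0,"grip": 1.0}

```text
time_s: 12.2
eef_pos: [0.5228, 0.0004, 0.1183]
eef_rot: [-0.702, 0.703, -0.08, 0.081]
wrist_force: [0.8, -0.2, -1.6]
opening: 0.239
```

>>> apply_moves:
  increments:
    - {"x": 0,"y": 0.05,"z": 0,"ax": 0,"ay": 0,"az": 0,"grip": 1.0}
    - {"x": 0,"y": 0.1,"z": 0,"ax": 0,"ay": 0,"az": 0,"grip": 1.0}

```text
time_s: 12.45
eef_pos: [0.5228, 0.0005, 0.1172]
eef_rot: [-0.702, 0.703, -0.08, 0.08]
wrist_force: [-0.1, 1.2, -2.6]
opening: 0.236
```

>>> apply_moves:
  increments:
    - {"x": 0,"y": 0.05,"z": 0,"ax": 0,"ay": 0,"az": 0,"grip": 1.0}
    - {"x": 0,"y": 0.1,"z": 0,"ax": 0,"ay": 0,"az": 0,"grip": 1.0}

```text
time_s: 12.7
eef_pos: [0.5228, 0.0004, 0.1162]
eef_rot: [-0.702, 0.703, -0.08, 0.08]
wrist_force: [-0.9, 0.6, -1.7]
opening: 0.239
```

```bash
python3 o.py
```

```text
12.7 [0.5228 0.0004 0.1162] [-0.9123  0.6232 -1.7379] [-0.0556  0.0336  0.0661] 0.23921391571181885
```

>>> apply_moves:
  increments:
    - {"x": 0,"y": 0.05,"z": 0,"ax": 0,"ay": 0,"az": 0,"grip": 1.0}
    - {"x": 0,"y": 0.1,"z": 0,"ax": 0,"ay": 0,"az": 0,"grip": 1.0}

```text
time_s: 12.95
eef_pos: [0.5228, 0.0004, 0.1151]
eef_rot: [-0.702, 0.703, -0.08, 0.08]
wrist_force: [-0.2, -0.0, -2.1]
opening: 0.235
```

>>> apply_moves:
  increments:
    - {"x": 0,"y": 0.05,"z": 0,"ax": 0,"ay": 0,"az": 0,"grip": 1.0}
    - {"x": 0,"y": 0.1,"z": 0,"ax": 0,"ay": 0,"az": 0,"grip": 1.0}

```text
time_s: 13.2
eef_pos: [0.5228, 0.0004, 0.1141]
eef_rot: [-0.702, 0.703, -0.08, 0.08]
wrist_force: [0.7, -0.3, -2.3]
opening: 0.236
```

>>> apply_moves:
  increments:
    - {"x": 0,"y": 0.05,"z": 0,"ax": 0,"ay": 0,"az": 0,"grip": 1.0}
    - {"x": 0,"y": 0.1,"z": 0,"ax": 0,"ay": 0,"az": 0,"grip": 1.0}

```text
time_s: 13.45
eef_pos: [0.5228, 0.0004, 0.1131]
eef_rot: [-0.702, 0.703, -0.08, 0.08]
wrist_force: [-0.4, -0.1, -1.6]
opening: 0.238
```

>>> apply_moves:
  increments:
    - {"x": 0,"y": 0.05,"z": 0,"ax": 0,"ay": 0,"az": 0,"grip": 1.0}
    - {"x": 0,"y": 0.1,"z": 0,"ax": 0,"ay": 0,"az": 0,"grip": 1.0}

```text
time_s: 13.7
eef_pos: [0.5228, 0.0004, 0.112]
eef_rot: [-0.702, 0.703, -0.08, 0.08]
wrist_force: [-0.6, 0.1, -2.6]
opening: 0.238
```

```bash
python3 o.py
```

```text
13.7 [0.5228 0.0004 0.112 ] [-0.6137  0.0584 -2.5616] [-0.0455 -0.0005 -0.0365] 0.23830954223047374
```

Axis at about 0.105. Still free, so I go on with the same steps.

>>> apply_moves:
  increments:
    - {"x": 0,"y": 0.05,"z": 0,"ax": 0,"ay": 0,"az": 0,"grip": 1.0}
    - {"x": 0,"y": 0.1,"z": 0,"ax": 0,"ay": 0,"az": 0,"grip": 1.0}

```text
time_s: 13.95
eef_pos: [0.5228, 0.0004, 0.111]
eef_rot: [-0.702, 0.703, -0.08, 0.08]
wrist_force: [0.3, -0.4, -2.2]
opening: 0.235
```

>>> apply_moves:
  increments:
    - {"x": 0,"y": 0.05,"z": 0,"ax": 0,"ay": 0,"az": 0,"grip": 1.0}
    - {"x": 0,"y": 0.1,"z": 0,"ax": 0,"ay": 0,"az": 0,"grip": 1.0}

```text
time_s: 14.2
eef_pos: [0.5228, 0.0004, 0.11]
eef_rot: [-0.702, 0.703, -0.08, 0.08]
wrist_force: [0.1, -0.5, -1.7]
opening: 0.237
```

>>> apply_moves:
  increments:
    - {"x": 0,"y": 0.05,"z": 0,"ax": 0,"ay": 0,"az": 0,"grip": 1.0}
    - {"x": 0,"y": 0.1,"z": 0,"ax": 0,"ay": 0,"az": 0,"grip": 1.0}

```text
time_s: 14.45
eef_pos: [0.5228, 0.0004, 0.109]
eef_rot: [-0.702, 0.703, -0.08, 0.081]
wrist_force: [-0.2, -0.2, -1.1]
opening: 0.239
```

>>> apply_moves:
  increments:
    - {"x": 0,"y": 0.05,"z": 0,"ax": 0,"ay": 0,"az": 0,"grip": 1.0}
    - {"x": 0,"y": 0.1,"z": 0,"ax": 0,"ay": 0,"az": 0,"grip": 1.0}

```text
time_s: 14.7
eef_pos: [0.5228, 0.0004, 0.1079]
eef_rot: [-0.702, 0.703, -0.08, 0.08]
wrist_force: [0.4, 0.1, -2.7]
opening: 0.236
```

```bash
python3 o.py
```

```text
14.7 [0.5228 0.0004 0.1079] [ 0.4336  0.1434 -2.676 ] [ 0.0503  0.0042 -0.0464] 0.23559095514074607
```

>>> apply_moves:
  increments:
    - {"x": 0,"y": 0.05,"z": 0,"ax": 0,"ay": 0,"az": 0,"grip": 1.0}
    - {"x": 0,"y": 0.1,"z": 0,"ax": 0,"ay": 0,"az": 0,"grip": 1.0}

```text
time_s: 14.95
eef_pos: [0.5227, 0.0004, 0.1068]
eef_rot: [-0.702, 0.703, -0.08, 0.08]
wrist_force: [1.1, -0.4, -1.7]
opening: 0.236
```

>>> apply_moves:
  increments:
    - {"x": 0,"y": 0.05,"z": 0,"ax": 0,"ay": 0,"az": 0,"grip": 1.0}
    - {"x": 0,"y": 0.1,"z": 0,"ax": 0,"ay": 0,"az": 0,"grip": 1.0}

```text
time_s: 15.2
eef_pos: [0.5227, 0.0004, 0.1058]
eef_rot: [-0.702, 0.703, -0.08, 0.08]
wrist_force: [0.9, 0.1, -2.5]
opening: 0.238
```

>>> apply_moves:
  increments:
    - {"x": 0,"y": 0.05,"z": 0,"ax": 0,"ay": 0,"az": 0,"grip": 1.0}
    - {"x": 0,"y": 0.1,"z": 0,"ax": 0,"ay": 0,"az": 0,"grip": 1.0}

```text
time_s: 15.45
eef_pos: [0.5228, 0.0004, 0.1048]
eef_rot: [-0.702, 0.703, -0.08, 0.08]
wrist_force: [-0.4, 0.2, -2.2]
opening: 0.235
```

>>> apply_moves:
  increments:
    - {"x": 0,"y": 0.04,"z": 0,"ax": 0,"ay": 0,"az": 0,"grip": 1.0}
    - {"x": 0,"y": 0.08,"z": 0,"ax": 0,"ay": 0,"az": 0,"grip": 1.0}

```text
time_s: 15.7
eef_pos: [0.5227, 0.0004, 0.1039]
eef_rot: [-0.702, 0.703, -0.08, 0.08]
wrist_force: [-0.6, 0.3, -2.4]
opening: 0.229
```

```bash
python3 o.py
```

```text
15.7 [0.5227 0.0004 0.1039] [-0.5749  0.323  -2.3566] [-0.0008  0.0053 -0.0073] 0.2288205101569316
```

>>> apply_moves:
  increments:
    - {"x": 0,"y": 0.04,"z": 0,"ax": 0,"ay": 0,"az": 0,"grip": 1.0}
    - {"x": 0,"y": 0.08,"z": 0,"ax": 0,"ay": 0,"az": 0,"grip": 1.0}

```text
time_s: 15.95
eef_pos: [0.5227, 0.0004, 0.1031]
eef_rot: [-0.702, 0.703, -0.08, 0.08]
wrist_force: [0.0, -0.3, -1.8]
opening: 0.239
```

```bash
python3 - <<'E'
from h import *
np.set_printoptions(precision=4,suppress=True)
o=ctrl.get_obs();print(o["time_s"],o["eef_pos"],o["wrist_force"],o["torque"],o["opening"])
snap("side","s6")
b=cv2.imread("pics/s6.png")[150:240,280:380]
cv2.imwrite("pics/s6z.png",cv2.resize(b,None,fx=6.6,fy=6.6,interpolation=cv2.INTER_CUBIC))
E
```

```text
15.95 [0.5227 0.0004 0.1031] [ 0.0185 -0.3242 -1.7598] [-0.0249  0.0503 -0.0042] 0.239178907040717
```

View pics/s6z.png

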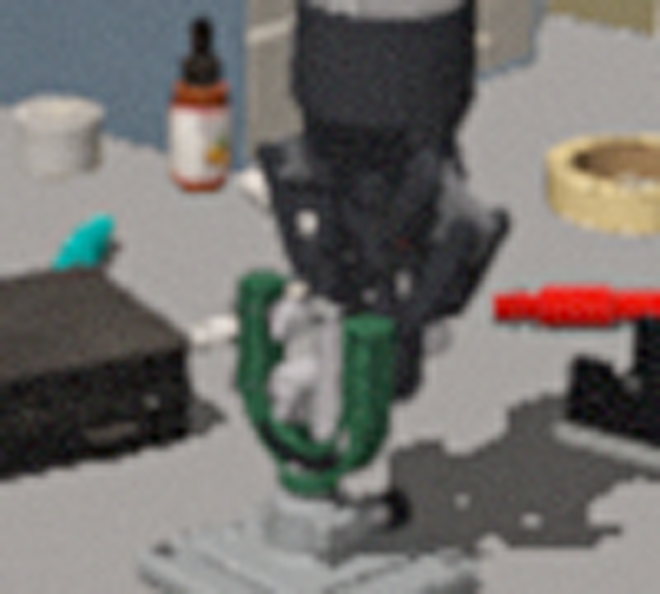

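The journal's end face at about (297,375) of the zoom is between the anvils, well down. I go on more finely.

>>> apply_moves:
  increments:
    - {"x": 0,"y": 0.04,"z": 0,"ax": 0,"ay": 0,"az": 0,"grip": 1.0}
    - {"x": 0,"y": 0.07,"z": 0,"ax": 0,"ay": 0,"az": 0,"grip": 1.0}

```text
time_s: 16.25
eef_pos: [0.5227, 0.0004, 0.1024]
eef_rot: [-0.702, 0.703, -0.08, 0.08]
wrist_force: [0.7, -0.1, -2.6]
opening: 0.234
```

>>> apply_moves:
  increments:
    - {"x": 0,"y": 0.04,"z": 0,"ax": 0,"ay": 0,"az": 0,"grip": 1.0}
    - {"x": 0,"y": 0.07,"z": 0,"ax": 0,"ay": 0,"az": 0,"grip": 1.0}

```text
time_s: 16.5
eef_pos: [0.5227, 0.0004, 0.1016]
eef_rot: [-0.702, 0.703, -0.08, 0.08]
wrist_force: [0.2, -0.9, -1.6]
opening: 0.239
```

```bash
python3 o.py
```

```text
16.5 [0.5227 0.0004 0.1016] [ 0.1913 -0.8762 -1.6095] [-0.0605 -0.0331  0.0002] 0.2389850138616576
```

>>> apply_moves:
  increments:
    - {"x": 0,"y": 0.04,"z": 0,"ax": 0,"ay": 0,"az": 0,"grip": 1.0}
    - {"x": 0,"y": 0.07,"z": 0,"ax": 0,"ay": 0,"az": 0,"grip": 1.0}

```text
time_s: 16.75
eef_pos: [0.5227, 0.0004, 0.1009]
eef_rot: [-0.702, 0.703, -0.08, 0.08]
wrist_force: [-0.1, 0.2, -2.3]
opening: 0.238
```

```bash
python3 o.py
```

```text
16.75 [0.5227 0.0004 0.1009] [-0.0888  0.1965 -2.2877] [-0.0179  0.0166  0.0026] 0.23822822911823785
```

>>> apply_moves:
  increments:
    - {"x": 0,"y": 0.04,"z": 0,"ax": 0,"ay": 0,"az": 0,"grip": 1.0}
    - {"x": 0,"y": 0.07,"z": 0,"ax": 0,"ay": 0,"az": 0,"grip": 1.0}

```text
time_s: 17.0
eef_pos: [0.5227, 0.0004, 0.1003]
eef_rot: [-0.702, 0.703, -0.08, 0.08]
wrist_force: [-1.3, -0.0, -0.4]
opening: 0.232
```

>>> apply_moves:
  increments:
    - {"x": 0,"y": 0.03,"z": 0,"ax": 0,"ay": 0,"az": 0,"grip": 1.0}
    - {"x": 0,"y": 0.06,"z": 0,"ax": 0,"ay": 0,"az": 0,"grip": 1.0}

```text
time_s: 17.25
eef_pos: [0.5229, 0.0004, 0.1]
eef_rot: [-0.702, 0.703, -0.08, 0.08]
wrist_force: [-1.9, 0.7, 1.5]
opening: 0.231
```

```bash
python3 o.py
```

```text
17.25 [0.5229 0.0004 0.1   ] [-1.9483  0.659   1.5219] [0.0961 0.223  0.0842] 0.23122521300087712
```

>>> apply_moves:
  increments:
    - {"x": -0.02,"y": 0.04,"z": 0,"ax": 0,"ay": 0,"az": 0,"grip": 1.0}
    - {"x": -0.02,"y": 0.05,"z": 0,"ax": 0,"ay": 0,"az": 0,"grip": 1.0}

```text
time_s: 17.5
eef_pos: [0.5228, 0.0004, 0.0997]
eef_rot: [-0.702, 0.703, -0.08, 0.081]
wrist_force: [-2.1, -0.4, 3.7]
opening: 0.233
```

```bash
python3 o.py
```

```text
17.5 [0.5228 0.0004 0.0997] [-2.0541 -0.3745  3.6819] [0.0417 0.3135 0.0565] 0.23303389668085345
```

>>> apply_moves:
  increments:
    - {"x": -0.02,"y": 0.04,"z": 0,"ax": 0,"ay": 0,"az": 0,"grip": 1.0}
    - {"x": -0.02,"y": 0.04,"z": 0,"ax": 0,"ay": 0,"az": 0,"grip": 1.0}
    - {"x": -0.02,"y": 0.04,"z": 0,"ax": 0,"ay": 0,"az": 0,"grip": 1.0}

```text
time_s: 17.88
eef_pos: [0.5228, 0.0003, 0.0996]
eef_rot: [-0.702, 0.703, -0.08, 0.081]
wrist_force: [-1.9, -0.0, 5.4]
opening: 0.239
```

```bash
python3 o.py
```

```text
17.875 [0.5228 0.0003 0.0996] [-1.8672 -0.0095  5.4032] [0.1141 0.2537 0.0341] 0.23940967461253626
```

>>> apply_moves:
  increments:
    - {"x": -0.02,"y": 0.03,"z": 0,"ax": 0,"ay": 0,"az": 0,"grip": 1.0}
    - {"x": -0.02,"y": 0.03,"z": 0,"ax": 0,"ay": 0,"az": 0,"grip": 1.0}
    - {"x": -0.02,"y": 0.03,"z": 0,"ax": 0,"ay": 0,"az": 0,"grip": 1.0}

```text
time_s: 18.25
eef_pos: [0.5228, 0.0003, 0.0995]
eef_rot: [-0.702, 0.703, -0.08, 0.081]
wrist_force: [-2.1, -0.5, 5.4]
opening: 0.237
```

```bash
python3 o.py
```

```text
18.25 [0.5228 0.0003 0.0995] [-2.0785 -0.4699  5.3514] [0.1304 0.218  0.0173] 0.2367009758591872
```

>>> apply_moves:
  increments:
    - {"x": -0.02,"y": -0.2,"z": 0,"ax": 0,"ay": 0,"az": 0,"grip": 1.0}
    - {"x": -0.02,"y": -0.6,"z": 0,"ax": 0,"ay": 0,"az": 0,"grip": 1.0}
    - {"x": -0.01,"y": -1.2,"z": 0,"ax": 0,"ay": 0,"az": 0,"grip": 1.0}
    - {"x": -0.01,"y": -2.0,"z": 0,"ax": 0,"ay": 0,"az": 0,"grip": 1.0}
    - {"x": -0.01,"y": -3.0,"z": 0,"ax": 0,"ay": 0,"az": 0,"grip": 1.0}
    - {"x": -0.01,"y": -4.5,"z": 0,"ax": 0,"ay": 0,"az": 0,"grip": 1.0}
    - {"x": -0.01,"y": -6.5,"z": 0,"ax": 0,"ay": 0,"az": 0,"grip": 1.0}
    - {"x": -0.01,"y": -8.5,"z": 0,"ax": 0,"ay": 0,"az": 0,"grip": 1.0}
    - {"x": -0.01,"y": -9.5,"z": 0,"ax": 0,"ay": 0,"az": 0,"grip": 1.0}
    - {"x": -0.01,"y": -9.5,"z": 0,"ax": 0,"ay": 0,"az": 0,"grip": 1.0}

```text
time_s: 19.5
eef_pos: [0.5231, 0.0004, 0.1955]
eef_rot: [-0.702, 0.703, -0.079, 0.082]
wrist_force: [0.4, -0.3, -2.2]
opening: 0.241
```

```bash
python3 - <<'E'
from h import *
np.set_printoptions(precision=4,suppress=True)
o=ctrl.get_obs();print(o["time_s"],o["eef_pos"],o["wrist_force"],o["torque"],o["opening"],o["q"])
# rack v0 ; spindle mid is 1 mm +y of tool
print(to([.4707,.2287,.18],-.027,1))
snap("side","s7")
b=cv2.imread("pics/s7.png")[110:210,270:390]
cv2.imwrite("pics/s7z.png",cv2.resize(b,None,fx=6,fy=6,interpolation=cv2.INTER_CUBIC))
E
```

```text
19.5 [0.5231 0.0004 0.1955] [ 0.4379 -0.3185 -2.1782] [-0.0153  0.0126 -0.0628] 0.2407860685681385 [-0.2259  0.1274  1.7975 -0.0009  1.2128  0.0021]
(1, array([-10.262,   0.894,  21.062]), array([ 0.0013, -0.2007,  0.0037]))
```

View pics/s7z.png

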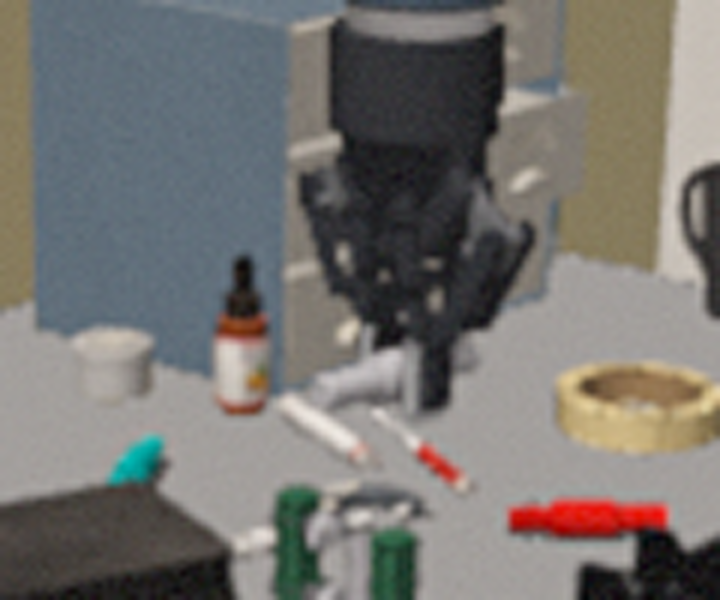

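>>> apply_moves:
  increments:
    - {"x": -1.5,"y": 0,"z": 3.2,"ax": 0,"ay": -0.03,"az": 0.004,"grip": 1.0}
    - {"x": -3.7,"y": 0,"z": 7.6,"ax": 0,"ay": -0.08,"az": 0.004,"grip": 1.0}
    - {"x": -5.9,"y": 0,"z": 12,"ax": 0,"ay": -0.12,"az": 0.004,"grip": 1.0}
    - {"x": -8.1,"y": 0.3,"z": 16.5,"ax": 0,"ay": -0.17,"az": 0.004,"grip": 1.0}
    - {"x": -9.5,"y": 2,"z": 19.7,"ax": 0.001,"ay": -0.2,"az": 0.004,"grip": 1.0}
    - {"x": -10.2,"y": 4,"z": 21,"ax": 0.001,"ay": -0.2,"az": 0.004,"grip": 1.0}
    - {"x": -10.2,"y": 6,"z": 21.05,"ax": 0.001,"ay": -0.2,"az": 0.004,"grip": 1.0}
    - {"x": -10.2,"y": 8,"z": 21.05,"ax": 0.001,"ay": -0.2,"az": 0.004,"grip": 1.0}
    - {"x": -10.2,"y": 9,"z": 21.05,"ax": 0.001,"ay": -0.2,"az": 0.004,"grip": 1.0}
    - {"x": -10.2,"y": 9,"z": 21.05,"ax": 0.001,"ay": -0.2,"az": 0.004,"grip": 1.0}

```text
time_s: 20.8
eef_pos: [0.47, 0.2282, 0.1031]
eef_rot: [-0.707, 0.707, -0.011, 0.008]
wrist_force: [0.0, 0.5, -0.6]
opening: 0.236
```

```bash
python3 - <<'E'
from h import *
np.set_printoptions(precision=4,suppress=True)
o=ctrl.get_obs();print(o["time_s"],o["eef_pos"],o["wrist_force"],o["torque"],o["opening"],o["q"])
print(to([.4712,.2287,.0421],-.027,1))
R=Rt(o["eef_rot"]);g=np.array(o["eef_pos"])+.0068*R[:,1]
for c in("side","top"):
    print(c,proj(c,[g+R[:,2]*.049,g+R[:,2]*-.041]))
    snap(c,c[0]+"8")
b=cv2.imread("pics/s8.png")[190:290,230:350]
cv2.imwrite("pics/s8z.png",cv2.resize(b,None,fx=6,fy=6,interpolation=cv2.INTER_CUBIC))
b=cv2.imread("pics/t8.png")[180:280,170:290]
cv2.imwrite("pics/t8z.png",cv2.resize(b,None,fx=5,fy=5,interpolation=cv2.INTER_CUBIC))
E
```

```text
20.8 [0.47   0.2282 0.1031] [ 0.0114  0.4898 -0.6311] [ 0.0004  0.0059 -0.0022] 0.23619681925139194 [0.2242 0.264  1.8509 0.0007 1.0313 0.2517]
(1, array([0.141, 5.497, 0.059]), array([ 0.0005, -0.0009, -0.0045]))
side [[284.6416 247.4534]
 [310.1925 233.5384]]
top [[190.4274 251.8946]
 [229.2937 253.1085]]
```

View pics/s8z.png

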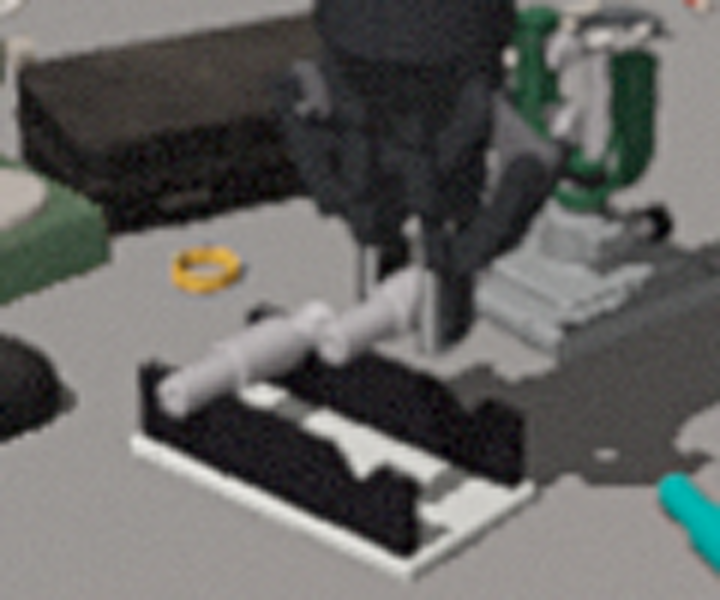

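View pics/t8z.png

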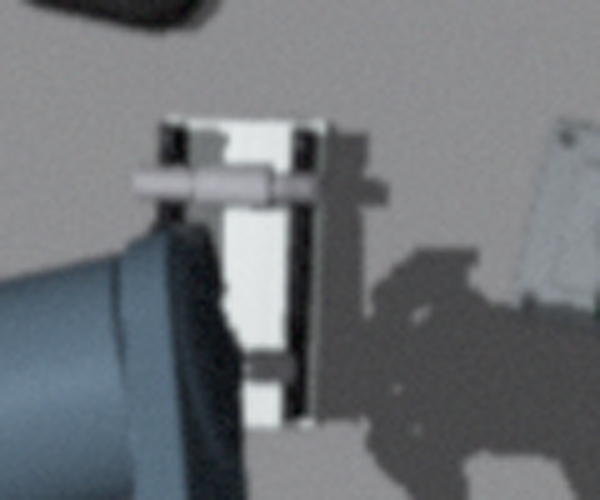

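>>> apply_moves:
  increments:
    - {"x": 0.07,"y": 0.8,"z": 0.06,"ax": 0,"ay": 0,"az": -0.0045,"grip": 1.0}
    - {"x": 0.14,"y": 2.0,"z": 0.06,"ax": 0,"ay": 0,"az": -0.0045,"grip": 1.0}
    - {"x": 0.14,"y": 3.2,"z": 0.06,"ax": 0,"ay": 0,"az": -0.0045,"grip": 1.0}
    - {"x": 0.14,"y": 4.1,"z": 0.06,"ax": 0,"ay": 0,"az": -0.0045,"grip": 1.0}
    - {"x": 0.14,"y": 4.6,"z": 0.06,"ax": 0,"ay": 0,"az": -0.0045,"grip": 1.0}
    - {"x": 0.14,"y": 4.6,"z": 0.06,"ax": 0,"ay": 0,"az": -0.0045,"grip": 1.0}

```text
time_s: 21.65
eef_pos: [0.4723, 0.2289, 0.0581]
eef_rot: [-0.707, 0.707, -0.009, 0.011]
wrist_force: [0.0, 0.5, -2.8]
opening: 0.233
```

```bash
python3 - <<'E'
from h import *
np.set_printoptions(precision=4,suppress=True)
o=ctrl.get_obs();print(o["time_s"],o["eef_pos"],o["wrist_force"],o["torque"],o["opening"])
print(to([.4712,.2287,.0421],-.027,1))
R=Rt(o["eef_rot"]);g=np.array(o["eef_pos"])+.0068*R[:,1]
print(proj("side",[g+R[:,2]*.049,g+R[:,2]*-.041,[.5556,.229+.048,.0413]]))
snap("side","s9")
b=cv2.imread("pics/s9.png")[190:290,230:350]
cv2.imwrite("pics/s9z.png",cv2.resize(b,None,fx=6,fy=6,interpolation=cv2.INTER_CUBIC))
E
```

```text
21.65 [0.4723 0.2289 0.0581] [ 0.0368  0.4975 -2.7913] [-0.0314  0.0788  0.0161] 0.23314632574517302
(1, array([-0.109,  0.996, -0.025]), array([ 0.    , -0.001 ,  0.0021]))
[[283.8991 264.7733]
 [309.0455 250.0938]
 [257.9886 257.2027]]
```

View pics/s9z.png

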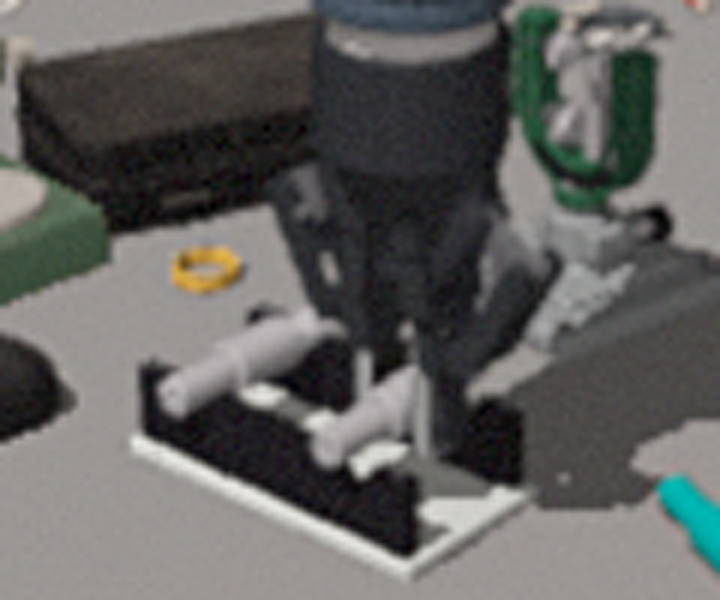

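>>> apply_moves:
  increments:
    - {"x": -0.1,"y": 0.3,"z": -0.02,"ax": 0,"ay": 0,"az": 0.002,"grip": 1.0}
    - {"x": -0.1,"y": 0.55,"z": -0.02,"ax": 0,"ay": 0,"az": 0.002,"grip": 1.0}
    - {"x": -0.1,"y": 0.75,"z": -0.02,"ax": 0,"ay": 0,"az": 0.002,"grip": 1.0}

```text
time_s: 22.08
eef_pos: [0.4716, 0.2289, 0.0509]
eef_rot: [0.707, -0.707, 0.01, -0.01]
wrist_force: [-0.2, -0.3, -2.6]
opening: 0.237
```

```bash
python3 o.py
```

```text
22.075 [0.4716 0.2289 0.0509] [-0.1673 -0.2624 -2.5803] [0.0049 0.007  0.0624] 0.23735746861601983
```

>>> apply_moves:
  increments:
    - {"x": 0,"y": 0.07,"z": 0,"ax": 0,"ay": 0,"az": 0,"grip": 1.0}
    - {"x": 0,"y": 0.15,"z": 0,"ax": 0,"ay": 0,"az": 0,"grip": 1.0}

```text
time_s: 22.32
eef_pos: [0.4717, 0.2289, 0.0494]
eef_rot: [0.707, -0.707, 0.009, -0.01]
wrist_force: [0.6, -0.5, -3.1]
opening: 0.235
```

```bash
python3 o.py
```

```text
22.325 [0.4717 0.2289 0.0494] [ 0.6485 -0.4709 -3.1278] [ 0.0551 -0.0283  0.0056] 0.23456452768377295
```

>>> apply_moves:
  increments:
    - {"x": 0,"y": 0.05,"z": 0,"ax": 0,"ay": 0,"az": 0,"grip": 1.0}
    - {"x": 0,"y": 0.1,"z": 0,"ax": 0,"ay": 0,"az": 0,"grip": 1.0}

```text
time_s: 22.58
eef_pos: [0.4717, 0.2289, 0.0484]
eef_rot: [0.707, -0.707, 0.009, -0.01]
wrist_force: [0.2, 1.2, -1.2]
opening: 0.239
```

```bash
python3 o.py
```

```text
22.575 [0.4717 0.2289 0.0484] [ 0.234   1.1855 -1.1736] [ 0.0352 -0.0467  0.0842] 0.23901223718713968
```

>>> apply_moves:
  increments:
    - {"x": 0,"y": 0.04,"z": 0,"ax": 0,"ay": 0,"az": 0,"grip": 1.0}
    - {"x": 0,"y": 0.06,"z": 0,"ax": 0,"ay": 0,"az": 0,"grip": 1.0}

```text
time_s: 22.82
eef_pos: [0.4719, 0.2289, 0.0482]
eef_rot: [0.707, -0.707, 0.009, -0.01]
wrist_force: [-0.7, -0.3, 3.7]
opening: 0.238
```

```bash
python3 o.py
```

```text
22.825 [0.4719 0.2289 0.0482] [-0.716  -0.2914  3.7177] [-0.1426  0.2689 -0.1243] 0.23797546534444022
```

>>> apply_moves:
  increments:
    - {"x": 0,"y": -0.01,"z": 0,"ax": 0,"ay": 0,"az": 0,"grip": 0.74}
    - {"x": 0,"y": -0.01,"z": 0,"ax": 0,"ay": 0,"az": 0,"grip": 0.7}
    - {"x": 0,"y": -0.01,"z": 0,"ax": 0,"ay": 0,"az": 0,"grip": 0.6}
    - {"x": 0,"y": -0.01,"z": 0,"ax": 0,"ay": 0,"az": 0,"grip": 0.5}
    - {"x": 0,"y": -0.01,"z": 0,"ax": 0,"ay": 0,"az": 0,"grip": 0.45}
    - {"x": 0,"y": -0.01,"z": 0,"ax": 0,"ay": 0,"az": 0,"grip": 0.45}

```text
time_s: 23.58
eef_pos: [0.4719, 0.2289, 0.0483]
eef_rot: [0.707, -0.707, 0.009, -0.01]
wrist_force: [1.0, -0.1, 0.4]
opening: 0.548
```

```bash
python3 o.py
```

```text
23.575 [0.4719 0.2289 0.0483] [ 1.0059 -0.1444  0.3969] [-0.1021  0.0011  0.0441] 0.5477444795515328
```

Released with no force left; I lift clear and back out of the top camera's way.

>>> apply_moves:
  increments:
    - {"x": 0,"y": -1.0,"z": 0,"ax": 0,"ay": 0,"az": 0,"grip": 0.45}
    - {"x": 0,"y": -3.0,"z": 0,"ax": 0,"ay": 0,"az": 0,"grip": 0.45}
    - {"x": 0,"y": -6.0,"z": 0,"ax": 0,"ay": 0,"az": 0,"grip": 0.45}
    - {"x": 0,"y": -10,"z": 0,"ax": 0,"ay": 0,"az": 0,"grip": 0.45}
    - {"x": 0,"y": -14,"z": -1,"ax": 0,"ay": 0,"az": 0,"grip": 0.45}
    - {"x": 0,"y": -17,"z": -5,"ax": 0,"ay": 0,"az": 0,"grip": 0.45}
    - {"x": 0,"y": -18,"z": -10,"ax": 0,"ay": 0,"az": 0,"grip": 0.45}
    - {"x": 0,"y": -18,"z": -15,"ax": 0,"ay": 0,"az": 0,"grip": 0.45}
    - {"x": 0,"y": -18,"z": -20,"ax": 0,"ay": 0,"az": 0,"grip": 0.45}
    - {"x": 0,"y": -18,"z": -24,"ax": 0,"ay": 0,"az": 0,"grip": 0.45}
    - {"x": 0,"y": -18,"z": -26,"ax": 0,"ay": 0,"az": 0,"grip": 0.45}
    - {"x": 0,"y": -18,"z": -26,"ax": 0,"ay": 0,"az": 0,"grip": 0.45}

```text
time_s: 25.08
eef_pos: [0.4644, -0.0323, 0.2289]
eef_rot: [-0.707, 0.707, -0.01, 0.012]
wrist_force: [0.3, -0.1, -0.1]
opening: 0.55
```

```bash
python3 o.py; python3 - <<'E'
from h import *
snap("side","sa");snap("top","ta")
b=cv2.imread("pics/sa.png")[210:290,240:320]
a=cv2.imread("pics/ta.png")[195:275,185:265]
cv2.imwrite("pics/ca.png",np.hstack([cv2.resize(x,(400,400),interpolation=cv2.INTER_CUBIC) for x in(a,b)]))
E
```

```text
25.075 [ 0.4644 -0.0323  0.2289] [ 0.3275 -0.1054 -0.1251] [-0.0046 -0.0227 -0.0071] 0.5501163264405907
```

View pics/ca.png

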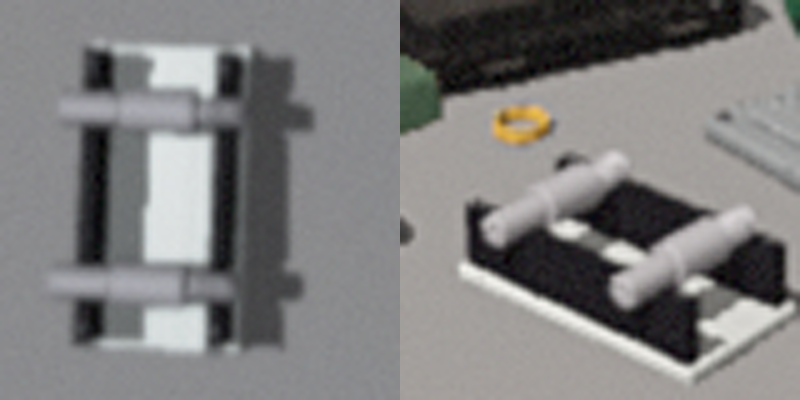

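Both spindles lie parallel in the notches. The gauged one is at top px about (213,252), the checked one at (211,217), where it was before, and the arm is clear.

```bash
python3 -c "
from bench import ticket;print(ticket.hand_in())"
```

```text
the job is handed in; nothing more can be done
None
```

The spindle has been gauged and laid in the rack's free notch, and the job was handed in at about 25 s. The hand-in reports no verdict.

- **Gauging:** The journal went through the go gap after one slight touch on the bevel (about 1.6 N), which I corrected with a sideways shift of about 0.6 mm. The no-go gap stopped it with its axis about 93 mm above the desk, so the gauge was set about 7 mm low. I held a vertical push of about 6 to 7.6 N there for about 0.75 s, a little over the 6 N asked. A sideways force of about 2 N showed that one side of the gap carried slightly more. The journal end showed no visible tilt in the side pictures; that was judged by eye.
- **Laying down:** The spindle met the notch with about 6 N, at the expected height to within 0.1 mm. It stayed in place when the gripper opened.
- **Last checks:** The final pictures show it parallel to the checked spindle and, by eye, within a few mm of the right place along the rack. The checked spindle showed no movement beyond about 1 pixel (roughly 2 mm), and the arm stood clear with the wrist force near zero.
- **Checks that disagreed:**
  - The first move call was refused as "invalid input" and was repeated with all fields given.
  - The automatic outline fits of the rack and cradle were off along y, so I replaced them with hand-measured rail and spindle edges.
  - The gauge's base and its green frame gave positions across the gap about 2 mm apart. I used the frame, and the feel of the gap confirmed it to about 1 mm.
  - A side picture before the spindle was lowered into the rack put the journal end about 4 mm from where it should have been. The next picture agreed with the prediction.

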